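Cornered culture dish into the colony counter

TASK

Take the dish with the pink culture out of the cluttered blue tray, where it is jammed into a corner, lay it flat in the ring on the colony counter's black carrier plate, and press on the dish until the plate is fully down at its stop. Push the plate down only with the dish in it, be gentle because the dish is brittle, leave the other three dishes lying flat in the tray, and do not disturb the two specimen cups.

Things in the scene. Friction and masses are not known exactly. Their poses are not given: they have to be found in the camera images.
- pink_dish: The target: closed round petri dish with pink contents, diameter 62 mm, 16 mm high, 30 g. Origin: centre of its underside; z up. It starts in some corner of the tray, within 3 mm of both walls: no room for a finger there, but a fingertip pressing on it from above (5 to 15 N) can drag it. It breaks above 70 N of finger force, both fingers of a grip added: grip with 20 N or less.
- pale_dish_a: Round petri dish with pale contents, diameter 62 mm, 16 mm high, in another corner; origin at the centre of its underside; stays in the tray.
- pale_dish_b: As pale_dish_a, in another corner.
- pale_dish_c: As pale_dish_a, in another corner.
- tube: Conical tube with a blue cap, lying across the middle of the tray, 121 mm long (along its own y), 34 mm wide, 35 mm high; origin under its middle. It may be moved.
- tray: Fixed shallow blue tray, 190 mm along its x, 270 mm along its y, walls 4 mm thick, rim (a 7 mm bead) at most 40 mm above the bench, inner floor 4 mm above it. Origin: centre of its underside. Its corners lie at x = +-95 mm, y = +-135 mm.
- counter: Fixed white colony counter, 150 mm along x, 130 mm along y, 36 mm high; the carrier plate's axis passes up through its origin (on the bench).
- carrier_seat (a point): Centre of the upper face of the round black carrier plate (86 mm across), on which the dish lies; it moves with the plate, 48 mm above the bench when up, 40 mm when down. Round it stands an aluminium ring, 3 mm high, inner diameter 69 mm, outer 77 mm.
- carrier (a joint): Travel of the carrier plate, straight down: near 0 m up, 0.008 m fully down at its stop. It needs about 6 N and stays where it is left.
- cup_yellow: Specimen cup with a yellow cap, 38 mm across, 58 mm high; origin at the centre of its underside. Bystander.
- cup_orange: Specimen cup with an orange cap, 38 mm across, 58 mm high; origin at the centre of its underside. Bystander.

How it is judged:
On the way:
1. the pink dish is lifted clear of the tray, over its rim (height (world z) of pink_dish above 0.05 m and horizontal distance between pink_dish and carrier_seat above 0.08 m), for 0.1 s.
At the end, for the whole second after the job is handed in: The pink dish lies at rest, flat (within 3 degrees) inside the ring of the carrier plate (centre within 5.5 mm, underside within 2 mm of the plate), the plate is pushed down at least 6.8 mm of its 8 mm, and the three pale dishes lie flat in the tray (horizontal distance between pink_dish and carrier_seat below 0.0055 m and z of pink_dish in the frame of carrier_seat below 0.002 m and angle between pink_dish's own z axis and vertical below 0.06 rad and value of joint carrier above 0.0068 m and linear speed of pink_dish below 0.02 m/s and x of pale_dish_a in the frame of tray between -0.095 and 0.095 m and y of pale_dish_a in the frame of tray between -0.135 and 0.135 m and z of each of pale_dish_a, pale_dish_b, pale_dish_c in the frame of tray below 0.012 m and angle between each of pale_dish_a, pale_dish_b, pale_dish_c's own z axis and vertical below 0.15 rad and x of pale_dish_b in the frame of tray between -0.095 and 0.095 m and y of pale_dish_b in the frame of tray between -0.135 and 0.135 m and x of pale_dish_c in the frame of tray between -0.095 and 0.095 m and y of pale_dish_c in the frame of tray between -0.135 and 0.135 m); the robot touches nothing.
It fails at once if the carrier plate is pushed down more than 4 mm without the pink dish over it (value of joint carrier above 0.004 m and horizontal distance between pink_dish and carrier_seat above 0.015 m).
It fails at once if the fingers bear on the pink dish with more than 70 N (contact force between the fingers and pink_dish above 70 N).
It fails at once if one of the two specimen cups beside the tray is moved by more than 30 mm (distance of any of cup_yellow, cup_orange from where it was at the start of the episode above 0.03 m).
It also fails if it takes over 72 s, if anything falls off the work surface, if the arm or the gripper's body presses on something with over 40 N, if the wrist force passes 120 N, or if a joint passes its speed limit or range.

ROBOT

A 7-joint arm with a two-finger parallel gripper is mounted at the origin on the work surface; the furniture and walls round the work are solid. World frame = base frame: x ahead of the robot, y to its left, z up, the work surface at z = 0. Lengths are in m, angles in rad, forces in N, time in s.
With the tool pointing down it reaches from about 0.425 to 0.875 m from the base axis. Payload 4.7 kg.
Tool frame: the origin (TCP) lies on the centre line of the jaws, within the pads' length; the fingertips stand 11 mm ahead of it and the grasp point (between the pads) lies 8 mm behind it; x points along the fingers, y is the direction in which the jaws open and shut, and the axes are right-handed (so a half turn about x gives the same grasp; the last joint's range is limited). The gripper opens to 85 mm and grips with 20 to 120 N. Pads are 22 mm wide; open, the fingers measure 114 mm over their backs; the gripper's body (76 mm by 85 mm) begins 54 mm behind the grasp point. The pads swing forward as they close: fully open they stand 13 mm farther back than shut.
Start: joints at [-1.103, 0.321, -0.07, 1.45, 0.023, 1.371, -0.057], TCP at [0.285, 0.584, 0.242] pointing down, gripper open.
Joint ranges: [-2.86, 2.86], [-0.3, 2.09], [-1.38, 1.24], [0.06, 2.45], [-1.56, 4.7], [0.09, 2.05], [-2.69, 2.69]. Speed limits (rad/s): [2.57, 2.57, 3.14, 3.14, 3.14, 3.14, 3.14].

INTERFACE

Orientations are given as a rotation vector (axis times angle).
In Python, from workcell import read_state, get_image, hand_in gives the robot as it stands.
- The arm moves only by the tool play_rows, never from a script. Its argument "series" is a list of rows, each a list of 3 entries, a list of its own where there are three numbers: the shift along the tool's x, y, z in mm, then the turn, a rotation vector about the tool's x, y, z in rad, then the closure, from 0 (fully open) to 1 (shut). A call has 1 to 8 rows; each row is the pose to reach, as a shift and turn from the pose commanded when the call began, along the tool's axes at that moment; what a row does not reach only later rows make up. A row lasts 1/12 s, in which the tool goes at most 41.7 mm and 7.16 degrees, less where a joint would pass 70% of its speed; a pose out of reach is approached as far as the arm can. A call with a gripper value outside its range is refused whole. The fingers move at their own pace and stop on an object; "grip_force" is the grip in N (left out, the last holds). Time passes only in rows, so rows that repeat a pose let the fingers close. It gives the time, the measured TCP pose, the force and the opening at its end, in the units of the state.
- read_state(): the state, without advancing time (a new reading comes with each control period).
- get_image(name): name is "scene" or "top"; returns a dict with "color" (420x560x3 uint8, red, green, blue), "K" (3x3 intrinsics, pixels), "k1" (the pictures are not rectified: a ray, as slopes to the right and down, at radius r is drawn at 1 + k1 r^2 times it, then the intrinsics apply), "pose" (4x4, takes a point from camera to world coordinates). Camera axes: x right, y up, looking along -z (the intrinsics and any distortion apply to the point x, -y, -z); pixel columns grow to the right and rows downward; lengths in m; the calibration is good to about 2 mm. A picture is of the moment at which its call begins. There is no depth.
- hand_in(): hands the job in, once; it reports no verdict.
The state is a dict: "time": time; "joints": joint angles; "dq": joint speeds; "tau": joint torques, N m; "eef_pos": TCP position; "ee_rot": TCP orientation; "contact_force": force on the tool from outside, world axes, zero at the start; "wrist_torque": the same for the moment, N m; "gripper_width": finger opening in m.
Only numpy, scipy, OpenCV 4.12 (cv2) and the standard library are available. Lean on these libraries where they do the work, as an engineer would, in place of code of your own. Each camera call takes 0.05 s, during which the arm holds its last target.

## Working session

There is one attempt and no reset: what is moved stays moved. The work goes in short steps, Python scripts to look and compute and a tool call to move; the robot and the scene stay as the last step left them, time stands still between calls to the robot, and variables do not carry over. Pictures are saved under pics/ and viewed, and the job is handed in when it is done.

Besides the shell and the picture viewer there is one more tool, called after "Request:" as name([rows], argument=value, ...), one row to a line, values as JSON. play_rows: Moves the arm, as the interface text tells. Its arguments: {"type":"object","properties":{"series":{"type":"array","items":{"type":"array"}},"grip_force":{"type":"number"}},"required":["series"]}

```bash
mkdir -p pics; ls; python3 - <<'E'
from workcell import *
import cv2
print(read_state())
for n in("scene","top"):
    i=get_image(n); cv2.imwrite(f"pics/{n}0.png",i["color"][:,:,::-1]); print(n,i["K"],i["k1"],i["pose"])
E
```

```text
pics
{'time': 0.0, 'joints': array([-1.10288962,  0.32181688, -0.07008819,  1.4517181 ,  0.02260371,
        1.3707694 , -0.0568678 ]), 'dq': array([ 0.00087021, -0.00155302,  0.00025309, -0.00101011,  0.00015048,
        0.00021358, -0.00176244]), 'tau': array([-2.59194967e-04, -4.93583143e+01, -3.82365715e-01, -3.14343810e+01,
        1.31001158e-02,  1.14465968e-02, -1.24344430e-05]), 'eef_pos': array([0.28476514, 0.58371586, 0.24120583]), 'ee_rot': array([ 0.35432838,  1.54168683, -0.3573271 ]), 'contact_force': array([ 0.00660689,  0.06763946, -0.71474601]), 'wrist_torque': array([-0.00757352,  0.00527021, -0.03650081]), 'gripper_width': 0.08559014486773125}
scene [[434.93597045   0.         285.4582923 ]
 [  0.         434.93597045 207.36291921]
 [  0.           0.           1.        ]] -0.06221317890709511 [[ 8.42289153e-01  3.14569836e-01 -4.37715434e-01  3.29050443e-02]
 [-5.39025785e-01  4.92200194e-01 -6.83513110e-01 -7.64076994e-01]
 [ 4.31014676e-04  8.11655584e-01  5.84136137e-01  7.24701985e-01]
 [ 0.00000000e+00  0.00000000e+00  0.00000000e+00  1.00000000e+00]]
top [[481.10420616   0.         284.89812873]
 [  0.         481.10420616 214.11942962]
 [  0.           0.           1.        ]] 0.05281100517824498 [[-0.01912258  0.9810961  -0.19257405  0.32580749]
 [-0.99930041 -0.01256313  0.03522575  0.03671923]
 [ 0.03214052  0.19311293  0.98064998  1.07021929]
 [ 0.          0.          0.          1.        ]]
```

View pics/scene0.png

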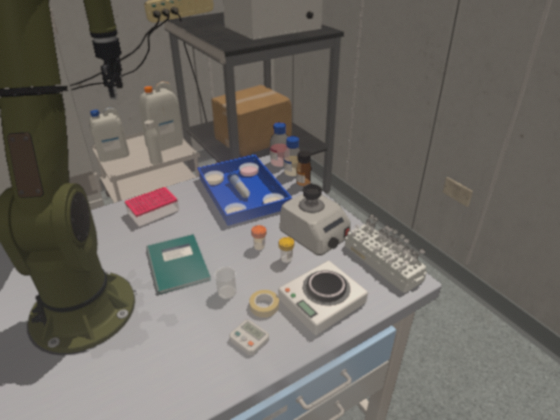

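View pics/top0.png

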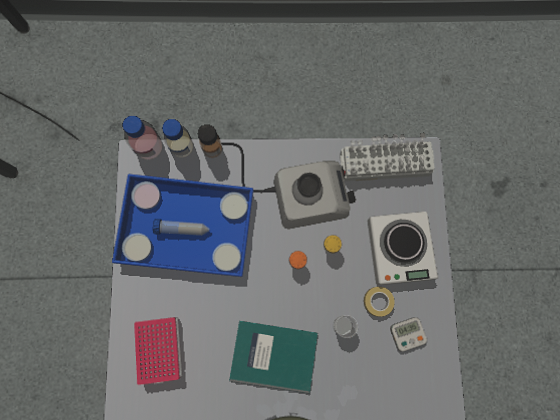

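```bash
cat > h.py <<'E'
import numpy as np,cv2
from workcell import *
from scipy.spatial.transform import Rotation as R
def ray(im,u,v):
    K=im["K"];k=im["k1"]
    d=np.array([(u-K[0,2])/K[0,0],(v-K[1,2])/K[1,1]]);s=d.copy()
    for _ in range(30): s=d/(1+k*(s@s))
    P=im["pose"]; return P[:3,3],P[:3,:3]@np.array([s[0],-s[1],-1])
def pix(im,u,v,z):
    o,r=ray(im,u,v); return o+r*(z-o[2])/r[2]
def proj(im,p):
    P=im["pose"];c=P[:3,:3].T@(np.asarray(p,float)-P[:3,3]);s=np.array([c[0],-c[1]])/-c[2]
    s=s*(1+im["k1"]*(s@s));return s*[im["K"][0,0],im["K"][1,1]]+im["K"][:2,2]
def crop(im,x0,y0,x1,y1,f,name):
    c=im["color"][y0:y1,x0:x1,::-1]
    cv2.imwrite("pics/"+name,cv2.resize(c,None,fx=f,fy=f,interpolation=cv2.INTER_CUBIC))
E
python3 - <<'E'
from h import *
t=get_image("top")
crop(t,105,165,265,285,5,"t1.png"); crop(t,360,200,450,290,6,"t2.png")
s=get_image("scene")
crop(s,190,145,300,225,7,"s1.png"); crop(s,270,250,380,330,7,"s2.png")
E
```

```text
(no output)
```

View pics/t1.png

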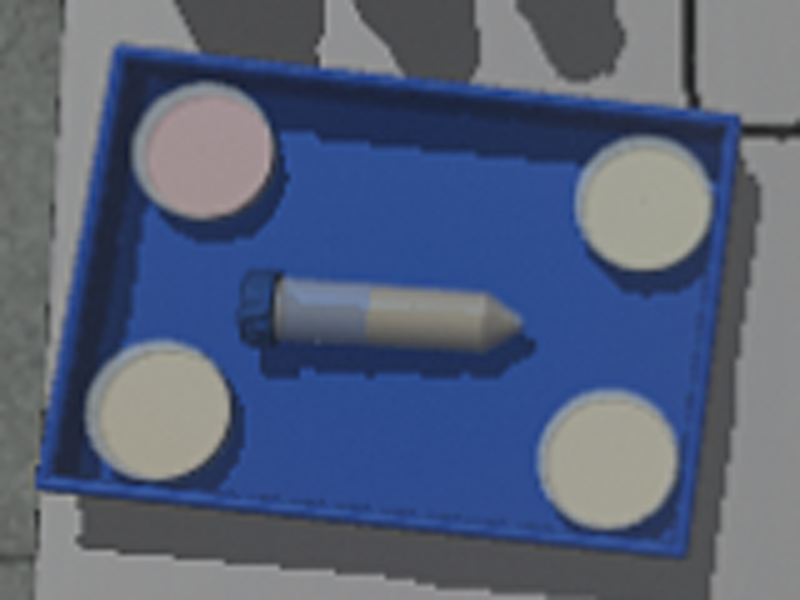

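View pics/t2.png

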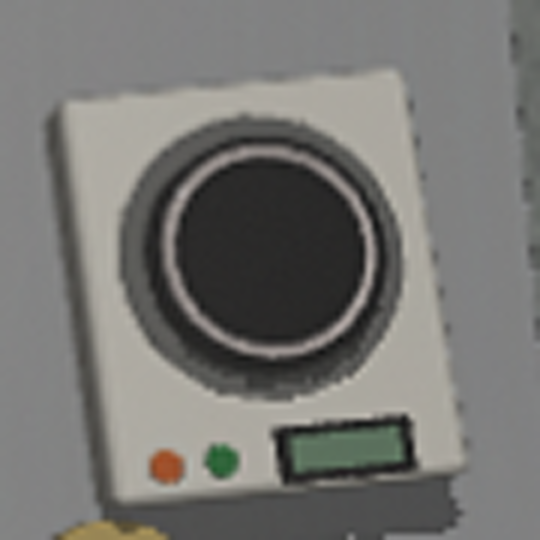

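View pics/s1.png

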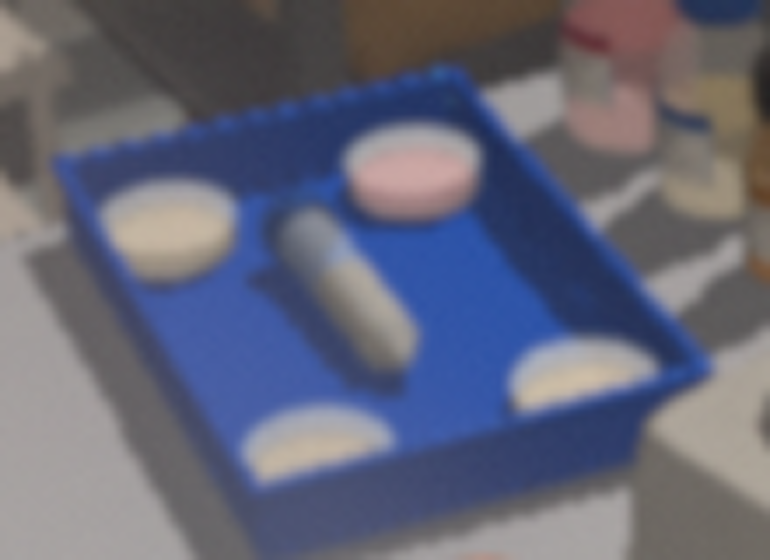

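View pics/s2.png

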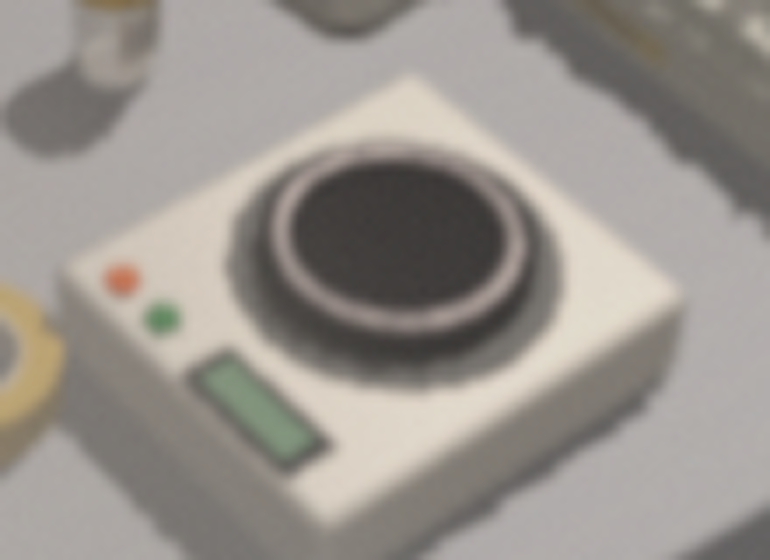

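```bash
cat > m.py <<'E'
from h import *
t=get_image("top");s=get_image("scene")
def P(im,c,o,f,z): return pix(im,o[0]+(c[0]+.5)/f-.5,o[1]+(c[1]+.5)/f-.5,z)
for c in [(121,48),(738,120),(685,552),(42,485)]: print("tray",P(t,c,(105,165),5,.04))
for n,c in dict(pink=(203,151),b=(645,204),a=(159,411),c=(609,459)).items(): print(n,P(t,c,(105,165),5,.012))
print("tube",P(t,(242,307),(105,165),5,.02),P(t,(522,325),(105,165),5,.02))
print("ring top",P(t,(269,249),(360,200),6,.051))
print("ring scene",P(s,(399,236),(270,250),7,.051))
print("pink scene mid",P(s,(412,172),(190,145),7,.012))
for n,u,v in(("orange",298,260),("yellow",333,244)): print(n,pix(t,u,v,.058))
E
python3 m.py
```

```text
tray [0.6212951  0.33897626 0.04      ]
tray [0.58626992 0.07061381 0.04      ]
tray [0.39766009 0.09414315 0.04      ]
tray [0.43099285 0.36333876 0.04      ]
pink [0.58149286 0.30944521 0.012     ]
b [0.55500587 0.11337579 0.012     ]
a [0.4651515 0.3240232 0.012    ]
c [0.44074504 0.12889899 0.012     ]
tube [0.50926124 0.28809876 0.02      ] [0.49951105 0.16653656 0.02      ]
ring top [ 0.46368189 -0.25546046  0.051     ]
ring scene [ 0.46199751 -0.25721641  0.051     ]
pink scene mid [0.57996768 0.30993427 0.012     ]
orange [ 0.42573296 -0.02536986  0.058     ]
yellow [ 0.45857112 -0.10065995  0.058     ]
```

```bash
cat >> h.py <<'E'
def tgt(p,yaw_dir,tilt=None):
    # tool x down, tool y along yaw_dir (xy)
    y=np.array([*yaw_dir,0.]);y/=np.linalg.norm(y);x=np.array([0,0,-1.]);z=np.cross(x,y)
    return np.array(p,float),np.c_[x,y,z]
def delta(p,Rt,p0=None,R0=None):
    s=read_state()
    p0=s["eef_pos"] if p0 is None else np.array(p0)
    R0=R.from_rotvec(s["ee_rot"]).as_matrix() if R0 is None else R0
    return np.round(R0.T@(p-p0)*1000,1),np.round(R.from_matrix(R0.T@Rt).as_rotvec(),3)
TY=np.array([.128,.992]);TX=np.array([.992,-.128]);TC=np.array([.509,.217])
def tr(x,y): return TC+x*TX+y*TY
E
python3 - <<'E'
from h import *
s=read_state();print(R.from_rotvec(s["ee_rot"]).as_matrix().round(3))
t=get_image("top");sc=get_image("scene")
crop(t,100,100,260,200,5,"t3.png");crop(sc,240,100,340,200,6,"s3.png")
for yd in (TY,-TY): print(delta(*tgt([*tr(.058,.098),.24],yd)))
for u,v in((150,157),(180,150),(214,150)):print(pix(t,u,v,0))
E
```

```text
[[-0.     0.438  0.899]
 [-0.001  0.899 -0.438]
 [-1.    -0.001  0.   ]]
(array([   2.2, -120.3,  385.9]), array([-0.325,  0.   ,  0.   ]))
(array([   2.2, -120.3,  385.9]), array([ 2.816,  0.   , -0.   ]))
[0.67320662 0.30475432 0.        ]
[0.68964233 0.23724454 0.        ]
[0.68920911 0.15945534 0.        ]
```

View pics/t3.png

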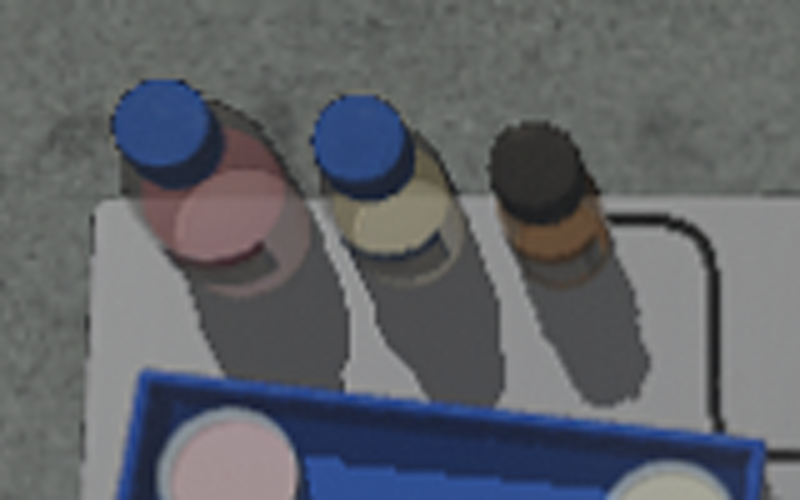

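View pics/s3.png

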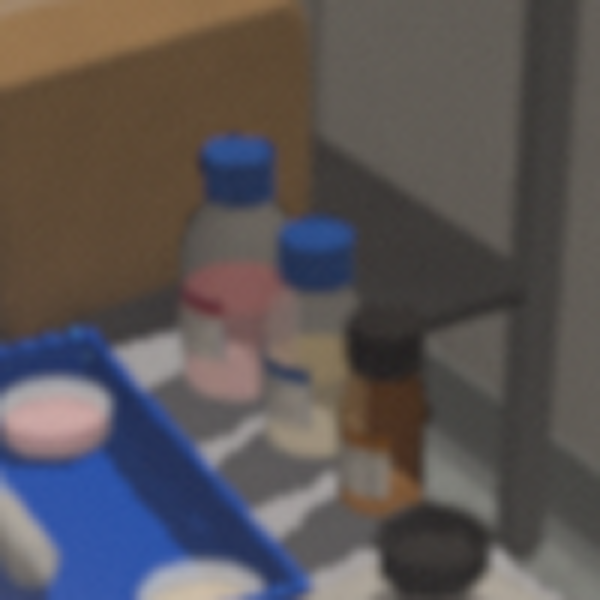

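Request:
play_rows([
  [[0,-30,96],[-0.1,0,0],1],
  [[0,-60,193],[-0.2,0,0],1],
  [[0,-90,289],[-0.3,0,0],1],
  [[2,-105,337],[-0.325,0,0],1],
  [[2,-120,386],[-0.325,0,0],1],
  [[2,-120,386],[-0.325,0,0],1],
  [[2,-120,386],[-0.325,0,0],1],
  [[2,-120,386],[-0.325,0,0],1],
], grip_force=20)

```text
time: 1.07
eef_pos: [0.5289, 0.3541, 0.2412]
ee_rot: [0.101, 1.568, -0.101]
contact_force: [0.7, 0.9, -0.1]
gripper_width: 0.0002
```

```bash
python3 - <<'E'
from h import *
print(delta(*tgt([*tr(.058,.098),.06],TY)))
E
```

```text
(array([181.2, -40.6,  55.7]), array([-0.   ,  0.   , -0.001]))
```

Request:
play_rows([
  [[0,0,0],[0,0,0],1],
  [[0,0,0],[0,0,0],1],
])

```text
time: 1.23
eef_pos: [0.5304, 0.3521, 0.2407]
ee_rot: [0.106, 1.567, -0.108]
contact_force: [-0.4, 2.0, -0.8]
gripper_width: 0.0003
```

```bash
python3 - <<'E'
from h import *
print(read_state()["eef_pos"],delta(*tgt([*tr(.058,.098),.07],TY)))
E
```

```text
[0.53038372 0.3520514  0.24074194] (array([170.8, -38.1,  54.2]), array([-0.008,  0.001,  0.001]))
```

Request:
play_rows([
  [[20,-20,28],[0,0,0],1],
  [[40,-38,54],[0,0,0],1],
  [[80,-38,54],[0,0,0],1],
  [[120,-38,54],[0,0,0],1],
  [[150,-38,54],[0,0,0],1],
  [[170,-38,54],[0,0,0],1],
  [[170,-38,54],[0,0,0],1],
  [[170,-38,54],[0,0,0],1],
])

```text
time: 1.9
eef_pos: [0.5747, 0.3124, 0.07]
ee_rot: [0.099, 1.571, -0.1]
contact_force: [-0.1, 0.5, 1.1]
gripper_width: -0.0003
```

```bash
python3 - <<'E'
from h import *
print(read_state()["eef_pos"],delta(*tgt([*tr(.058,.098),.04],TY)))
t=get_image("top");s=get_image("scene")
crop(t,105,165,265,285,5,"t4.png");crop(s,190,125,300,225,6,"s4.png")
E
```

```text
[0.57473776 0.31238732 0.06999827] (array([30. , -5. ,  5.1]), array([ 0.002, -0.002,  0.001]))
```

View pics/s4.png

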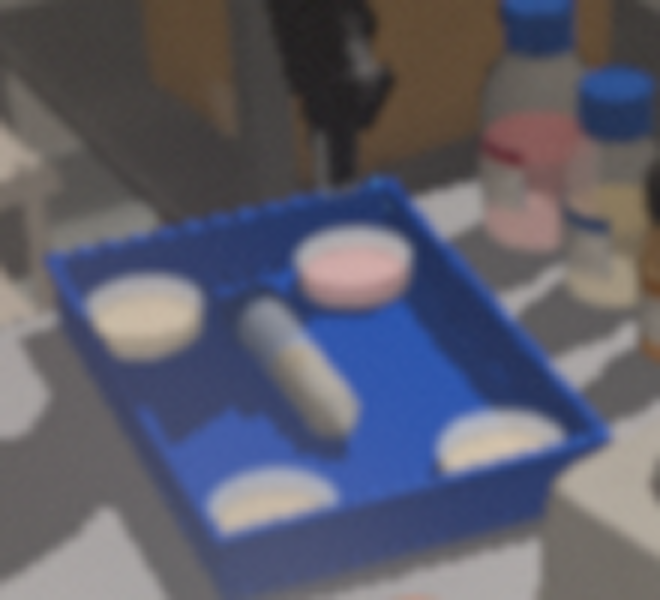

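View pics/t4.png

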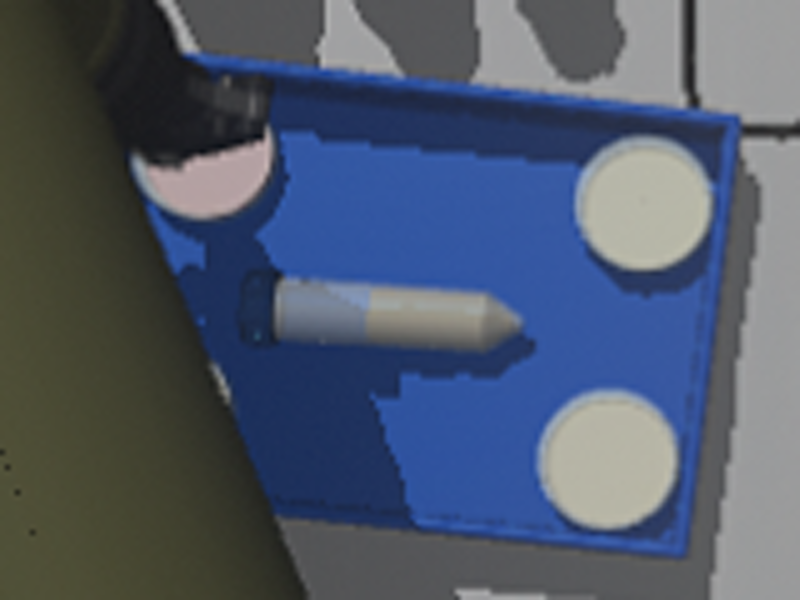

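Request:
play_rows([
  [[20,-5,5],[0,0,0],1],
  [[33,-5,5],[0,0,0],1],
  [[33,-5,5],[0,0,0],1],
  [[33,-5,5],[0,0,0],1],
])

```text
time: 2.33
eef_pos: [0.5803, 0.3057, 0.038]
ee_rot: [0.101, 1.569, -0.101]
contact_force: [-0.2, 0.9, -0.6]
gripper_width: 0.0002
```

```bash
python3 - <<'E'
from h import *
print(read_state()["eef_pos"],delta(*tgt([*tr(.058,.098),.031],TY)))
s=get_image("scene");p=read_state()["eef_pos"];print(proj(s,p-[0,0,.011]),proj(s,[*tr(.058,.098),.012]))
crop(s,190,125,300,225,6,"s5.png")
E
```

```text
[0.58027966 0.30571386 0.03800323] (array([ 7. ,  0.9, -1.3]), array([-0.   , -0.001,  0.   ]))
[248.9791116  165.33270576] [248.65652964 169.64418091]
```

View pics/s5.png

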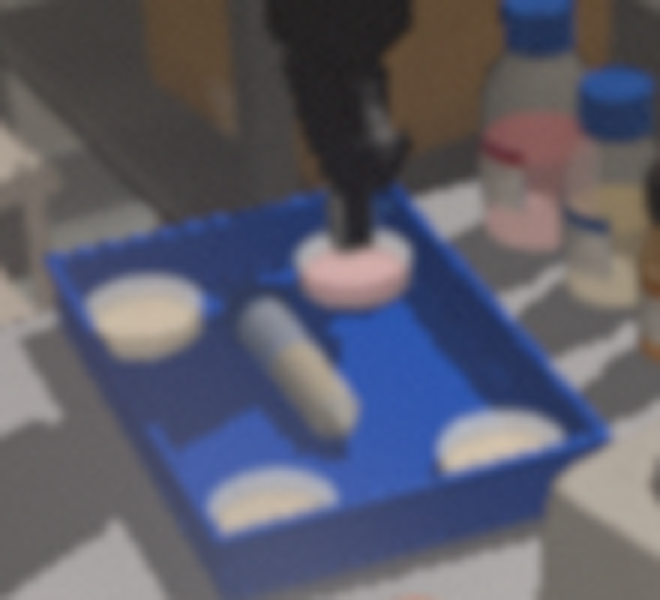

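Aligned. Press down in small steps.

Request:
play_rows([
  [[3,0,0],[0,0,0],1],
  [[6,0,0],[0,0,0],1],
  [[7,0,0],[0,0,0],1],
  [[7,0,0],[0,0,0],1],
])

```text
time: 2.72
eef_pos: [0.5807, 0.3057, 0.0311]
ee_rot: [0.101, 1.568, -0.101]
contact_force: [-0.5, -0.4, -0.5]
gripper_width: 0.0003
```

Request:
play_rows([
  [[1,0,0],[0,0,0],1],
  [[1,0,0],[0,0,0],1],
  [[1,0,0],[0,0,0],1],
])

```text
time: 2.97
eef_pos: [0.5808, 0.3058, 0.031]
ee_rot: [0.101, 1.568, -0.101]
contact_force: [-2.2, -1.0, 5.1]
gripper_width: -0.0004
```

Request:
play_rows([
  [[0.8,0,0],[0,0,0],1],
  [[0.8,0,0],[0,0,0],1],
  [[0.8,0,0],[0,0,0],1],
])

```text
time: 3.22
eef_pos: [0.5808, 0.3058, 0.0309]
ee_rot: [0.102, 1.568, -0.101]
contact_force: [-3.6, -1.7, 10.4]
gripper_width: 0.0002
```

Request:
play_rows([
  [[0,-4,-2],[0,0,0],1],
  [[0,-9,-4],[0,0,0],1],
  [[0,-14,-6],[0,0,0],1],
  [[0,-20,-8],[0,0,0],1],
  [[0,-25,-10],[0,0,0],1],
  [[0,-25,-10],[0,0,0],1],
])

```text
time: 3.72
eef_pos: [0.5686, 0.2823, 0.0309]
ee_rot: [0.103, 1.565, -0.1]
contact_force: [-0.6, 2.4, 10.1]
gripper_width: -0.0001
```

```bash
python3 - <<'E'
from h import *
s=get_image("scene");p=read_state()["eef_pos"];print(proj(s,p-[0,0,.011]))
crop(s,190,125,300,225,6,"s6.png")
E
```

```text
[249.35441068 171.75278315]
```

View pics/s6.png

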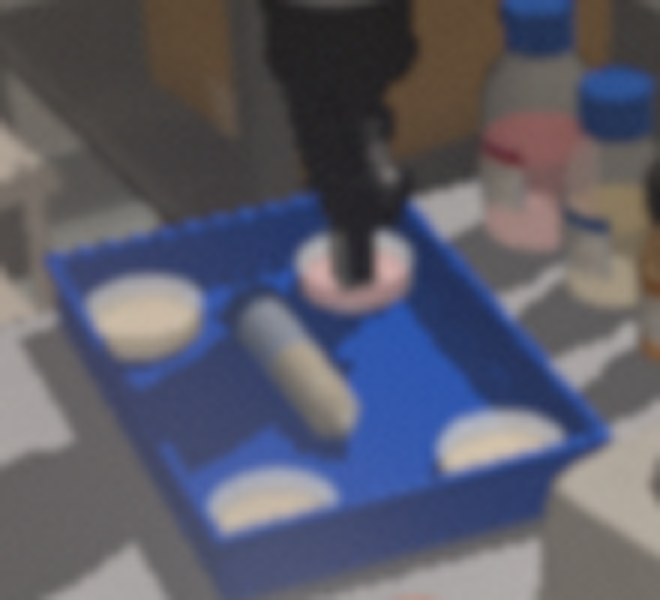

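Request:
play_rows([
  [[-8,0,0],[0,0,0],1],
  [[-8,15,5],[0,0,0],1],
  [[-8,25,8],[0,0,0],1],
  [[-3,25,8],[0,0,0],1],
  [[-1,25,8],[0,0,0],1],
  [[0,25,8],[0,0,0],1],
  [[0.6,25,8],[0,0,0],1],
  [[0.6,25,8],[0,0,0],1],
])

```text
time: 4.43
eef_pos: [0.5786, 0.3077, 0.0309]
ee_rot: [0.103, 1.568, -0.098]
contact_force: [-3.8, 2.2, 14.4]
gripper_width: -0.0001
```

Request:
play_rows([
  [[0,-1,-0.5],[0,0,0],1],
  [[0,-2,-1],[0,0,0],1],
  [[0,-3,-1.5],[0,0,0],1],
  [[0,-4,-2],[0,0,0],1],
  [[0,-5,-2.5],[0,0,0],1],
  [[0,-6,-3],[0,0,0],1],
  [[0,-7,-3.5],[0,0,0],1],
  [[0,-8,-4],[0,0,0],1],
])

```text
time: 5.1
eef_pos: [0.5759, 0.3015, 0.0309]
ee_rot: [0.105, 1.563, -0.095]
contact_force: [2.4, 5.1, 7.6]
gripper_width: -0.0001
```

```bash
python3 - <<'E'
from h import *
s=get_image("scene");p=read_state()["eef_pos"];print(proj(s,p-[0,0,.011]))
crop(s,190,125,300,225,6,"s7.png")
E
```

```text
[248.47163504 168.51459696]
```

View pics/s7.png

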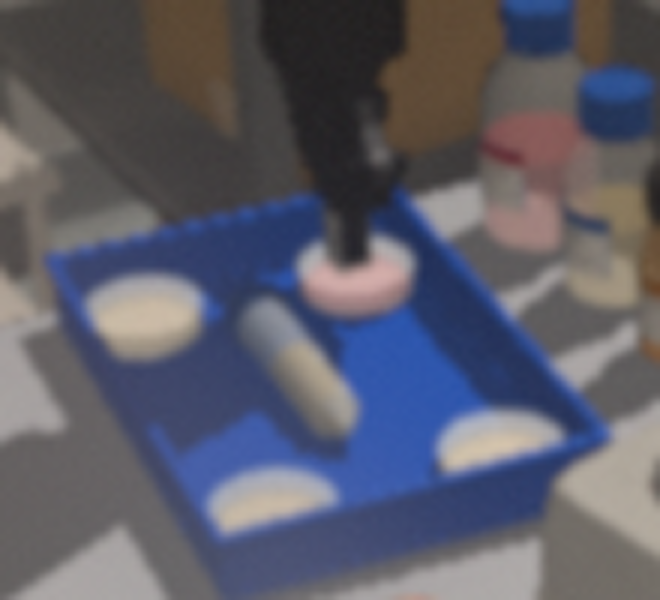

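Request:
play_rows([
  [[0.4,-1,-0.5],[0,0,0],1],
  [[0.6,-2.5,-1],[0,0,0],1],
  [[0.6,-4,-1.5],[0,0,0],1],
  [[0.6,-5.5,-2],[0,0,0],1],
  [[0.6,-7,-2.5],[0,0,0],1],
  [[0.6,-8.5,-3],[0,0,0],1],
  [[0.6,-10,-3.5],[0,0,0],1],
  [[0.6,-11.5,-4],[0,0,0],1],
])

```text
time: 5.82
eef_pos: [0.571, 0.2915, 0.0309]
ee_rot: [0.106, 1.561, -0.094]
contact_force: [3.1, 5.7, 8.5]
gripper_width: 0.0004
```

Request:
play_rows([
  [[0,-1.5,-0.5],[0,0,0],1],
  [[0,-3,-1],[0,0,0],1],
  [[0,-4.5,-1.5],[0,0,0],1],
  [[0,-6,-2],[0,0,0],1],
  [[0,-7.5,-2.5],[0,0,0],1],
  [[0,-9,-3],[0,0,0],1],
  [[0,-10.5,-3],[0,0,0],1],
  [[0,-12,-3],[0,0,0],1],
])

```text
time: 6.48
eef_pos: [0.5662, 0.2801, 0.0309]
ee_rot: [0.106, 1.562, -0.094]
contact_force: [2.1, 5.6, 9.7]
gripper_width: -0.0002
```

```bash
python3 - <<'E'
from h import *
s=get_image("scene");p=read_state()["eef_pos"];print(proj(s,p-[0,0,.011]))
crop(s,190,125,300,225,6,"s8.png")
E
```

```text
[249.07182265 172.33100816]
```

View pics/s8.png

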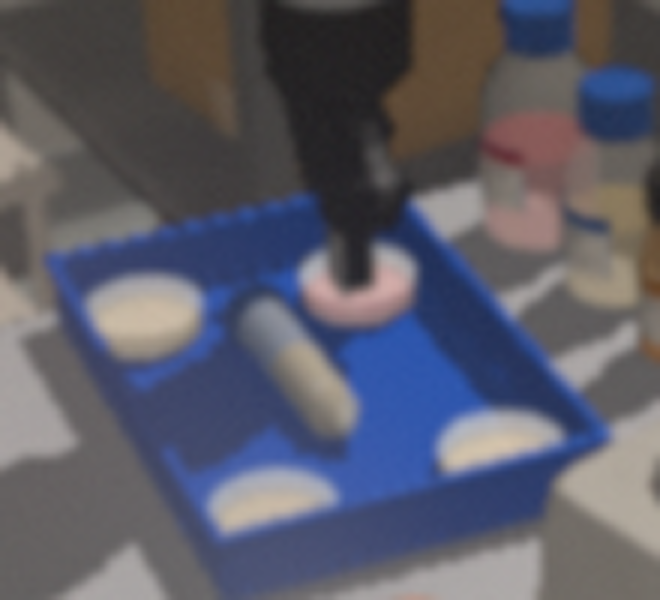

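Request:
play_rows([
  [[-20,0,0],[0,0,0],1],
  [[-50,0,0],[0,0,0],1],
  [[-50,0,0],[0,0,0],1],
  [[-50,0,0],[0,0,0],1],
])

```text
time: 6.87
eef_pos: [0.5644, 0.2757, 0.079]
ee_rot: [0.102, 1.567, -0.101]
contact_force: [0.7, 0.1, -0.8]
gripper_width: 0.0
```

```bash
cat >> h.py <<'E'
def ov(im,x0,y0,x1,y1,f,name,circs):
    c=cv2.resize(im["color"][y0:y1,x0:x1,::-1],None,fx=f,fy=f,interpolation=cv2.INTER_CUBIC)
    for (x,y,z,r,col) in circs:
        a=np.linspace(0,2*np.pi,80)
        q=np.array([(proj(im,[x+r*np.cos(k),y+r*np.sin(k),z])-[x0,y0]+.5)*f-.5 for k in a])
        cv2.polylines(c,[np.round(q).astype(np.int32)],True,col,1)
    cv2.imwrite("pics/"+name,c)
E
cat > look.py <<'E'
import sys
from h import *
x,y=float(sys.argv[1]),float(sys.argv[2]);n=sys.argv[3]
s=get_image("scene");t=get_image("top")
C=[(x,y,.02,.031,(0,255,0)),(x,y,.004,.031,(0,255,255))]
ov(s,215,140,285,200,10,n+"s.png",C);ov(t,105,165,265,285,5,n+"t.png",C)
E
python3 look.py .574 .296 f1
```

```text
(no output)
```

View pics/f1s.png

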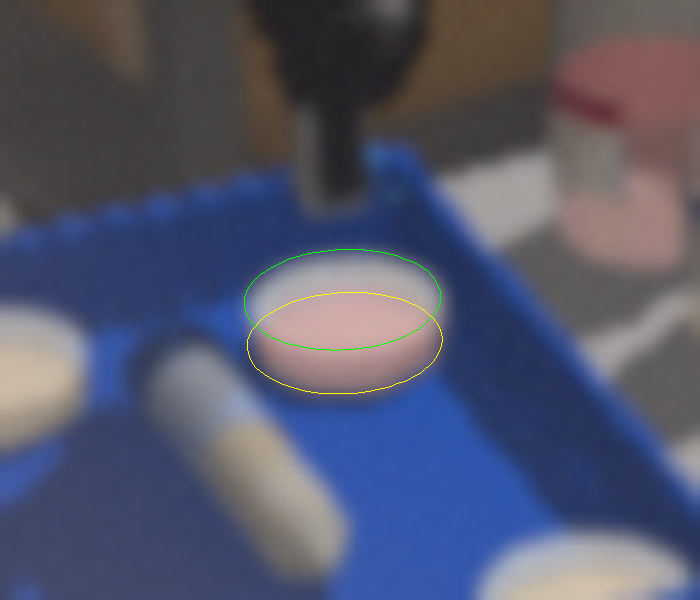

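View pics/f1t.png

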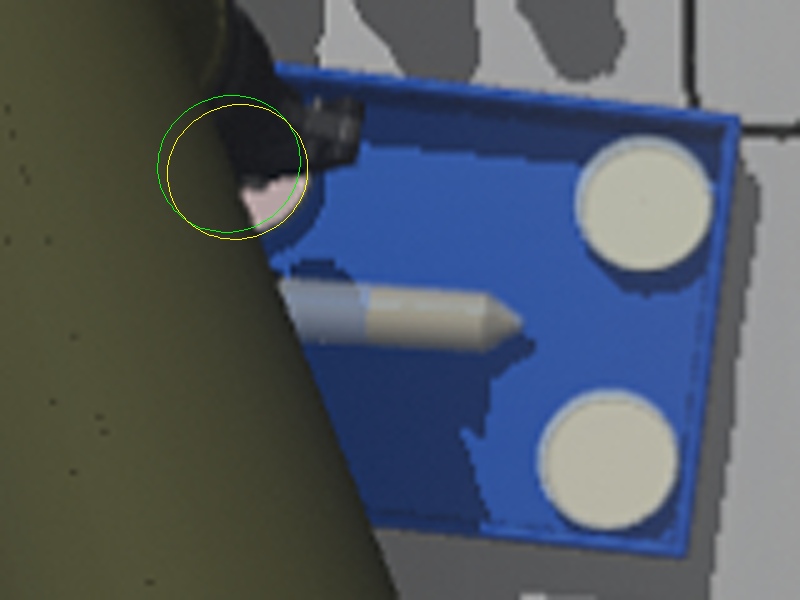

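```bash
python3 - <<'E'
from h import *
print(delta(*tgt([*tr(.0556,.086),.034],TY)))
E
```

```text
(array([42.5, 21.6,  9.8]), array([-0.001, -0.002,  0.002]))
```

Request:
play_rows([
  [[0,21,9],[0,0,0],1],
  [[20,21,9],[0,0,0],1],
  [[38,21,9],[0,0,0],1],
  [[42,21,9],[0,0,0],1],
  [[46,21,9],[0,0,0],1],
  [[48,21,9],[0,0,0],1],
  [[49.5,21,9],[0,0,0],1],
  [[49.5,21,9],[0,0,0],1],
])

```text
time: 7.63
eef_pos: [0.5722, 0.2942, 0.0309]
ee_rot: [0.099, 1.576, -0.104]
contact_force: [-13.6, -6.7, 24.4]
gripper_width: 0.0001
```

Request:
play_rows([
  [[-1,0,0],[0,0,0],1],
  [[-1,-2,-1],[0,0,0],1],
  [[-1,-4,-2],[0,0,0],1],
  [[-1,-6,-3],[0,0,0],1],
  [[-0.7,-7.5,-3],[0,0,0],1],
  [[-0.5,-9,-3],[0,0,0],1],
  [[-0.3,-10,-3],[0,0,0],1],
  [[0,-11,-3],[0,0,0],1],
])

```text
time: 8.3
eef_pos: [0.5722, 0.2891, 0.0309]
ee_rot: [0.105, 1.565, -0.095]
contact_force: [0.6, 6.1, 8.8]
gripper_width: 0.0001
```

Request:
play_rows([
  [[0,-1,0],[0,0,0],1],
  [[0,-2,0],[0,0,0],1],
  [[0,-3,0],[0,0,0],1],
  [[0,-4,0],[0,0,0],1],
  [[0,-5,0],[0,0,0],1],
  [[0,-6,0],[0,0,0],1],
  [[0,-7,0],[0,0,0],1],
  [[0,-8,0],[0,0,0],1],
])

```text
time: 8.97
eef_pos: [0.5715, 0.281, 0.0309]
ee_rot: [0.105, 1.564, -0.095]
contact_force: [0.9, 5.2, 8.0]
gripper_width: -0.0001
```

```bash
python3 look.py .572 .285 f2
```

```text
(no output)
```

View pics/f2s.png

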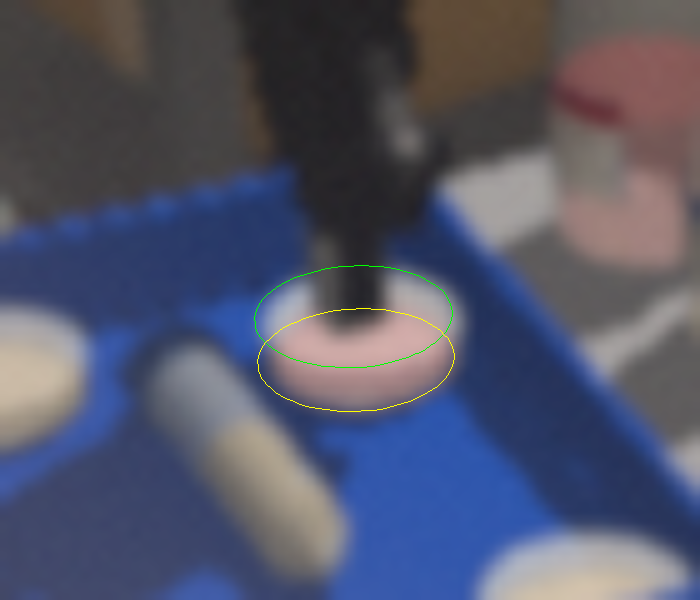

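Request:
play_rows([
  [[0.7,0,0],[0,0,0],1],
  [[0.7,-1,0],[0,0,0],1],
  [[0.7,-2,0],[0,0,0],1],
  [[0.7,-3,0],[0,0,0],1],
  [[0.7,-4,0],[0,0,0],1],
  [[0.7,-5,0],[0,0,0],1],
  [[0.7,-6,0],[0,0,0],1],
  [[0.7,-7,0],[0,0,0],1],
])

```text
time: 9.73
eef_pos: [0.571, 0.2751, 0.0309]
ee_rot: [0.106, 1.563, -0.093]
contact_force: [1.5, 7.6, 9.8]
gripper_width: 0.0001
```

Request:
play_rows([
  [[0,-1,0],[0,0,0],1],
  [[0,-2,0],[0,0,0],1],
  [[0,-3,0],[0,0,0],1],
  [[0,-4,0],[0,0,0],1],
  [[0,-5,0],[0,0,0],1],
  [[0,-6,0],[0,0,0],1],
  [[0,-7,0],[0,0,0],1],
  [[0,-8,0],[0,0,0],1],
])

```text
time: 10.4
eef_pos: [0.5701, 0.267, 0.0309]
ee_rot: [0.106, 1.563, -0.094]
contact_force: [1.5, 7.1, 10.2]
gripper_width: 0.0003
```

Request:
play_rows([
  [[0,-1,0],[0,0,0],1],
  [[0,-2,0],[0,0,0],1],
  [[0,-3,0],[0,0,0],1],
  [[0,-4,0],[0,0,0],1],
  [[0,-5,0],[0,0,0],1],
  [[0,-6,0],[0,0,0],1],
  [[0,-7,0],[0,0,0],1],
  [[0,-8,0],[0,0,0],1],
])

```text
time: 11.07
eef_pos: [0.5692, 0.259, 0.0309]
ee_rot: [0.106, 1.563, -0.094]
contact_force: [0.9, 5.5, 10.1]
gripper_width: 0.0002
```

```bash
python3 look.py .572 .265 f3
```

```text
(no output)
```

View pics/f3s.png

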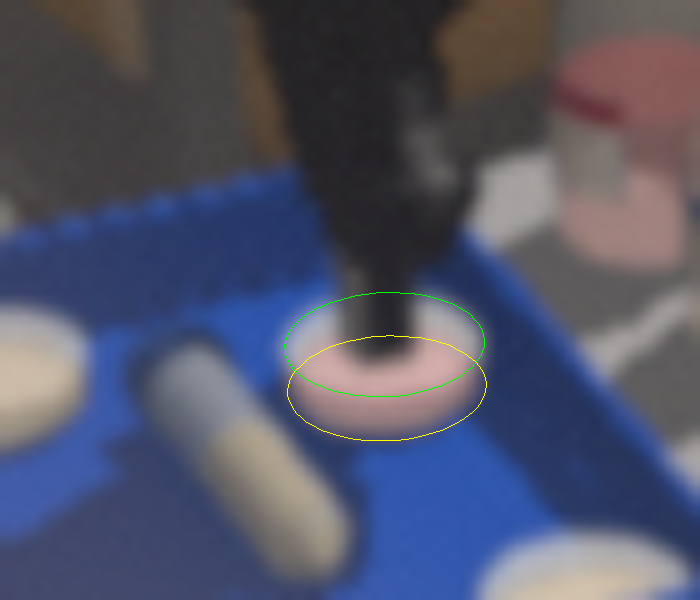

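View pics/f3t.png

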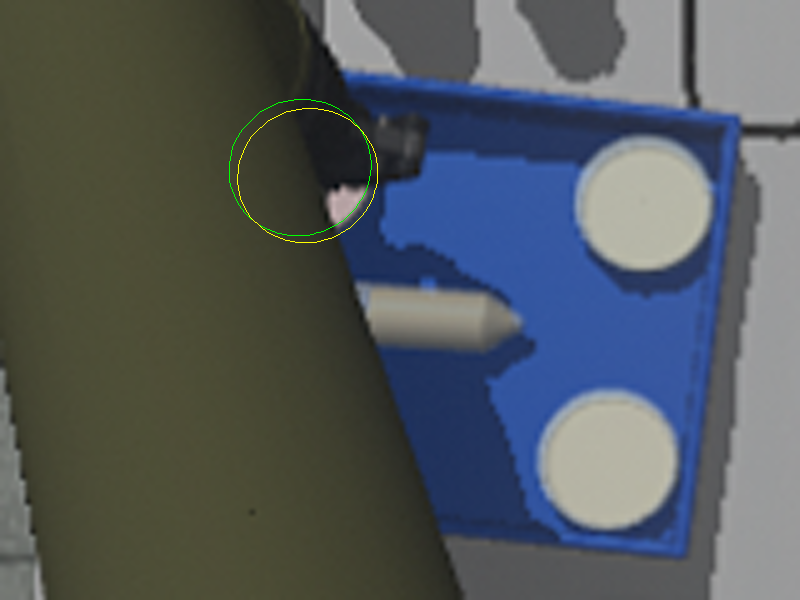

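Request:
play_rows([
  [[0.3,-1,0],[0,0,0],1],
  [[0.3,-2,0],[0,0,0],1],
  [[0.3,-3,0],[0,0,0],1],
  [[0.3,-4,0],[0,0,0],1],
  [[0.3,-5,0],[0,0,0],1],
  [[0.3,-6,0],[0,0,0],1],
  [[0.3,-7,0],[0,0,0],1],
  [[0.3,-8,0],[0,0,0],1],
])

```text
time: 11.83
eef_pos: [0.5685, 0.2515, 0.0309]
ee_rot: [0.106, 1.562, -0.093]
contact_force: [0.7, 7.4, 11.2]
gripper_width: -0.0001
```

Request:
play_rows([
  [[0,-1,0],[0,0,0],1],
  [[0,-2,0],[0,0,0],1],
  [[0,-3,0],[0,0,0],1],
  [[0,-4,0],[0,0,0],1],
  [[0,-5,0],[0,0,0],1],
  [[0,-6,0],[0,0,0],1],
  [[0,-7,0],[0,0,0],1],
  [[0,-8,0],[0,0,0],1],
])

```text
time: 12.5
eef_pos: [0.5675, 0.2435, 0.0309]
ee_rot: [0.106, 1.562, -0.093]
contact_force: [1.1, 6.9, 11.4]
gripper_width: 0.0
```

Request:
play_rows([
  [[-20,0,0],[0,0,0],1],
  [[-60,0,0],[0,0,0],0.3],
  [[-70,0,0],[0,0,0],0],
  [[-70,0,0],[0,0,0],0],
  [[-70,0,0],[0,0,0],0],
  [[-70,0,0],[0,0,0],0],
  [[-70,0,0],[0,0,0],0],
])

```text
time: 13.08
eef_pos: [0.5637, 0.2378, 0.0955]
ee_rot: [0.1, 1.571, -0.103]
contact_force: [0.4, -0.8, -0.6]
gripper_width: 0.0723
```

```bash
python3 look.py .571 .258 f4
```

```text
(no output)
```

View pics/f4s.png

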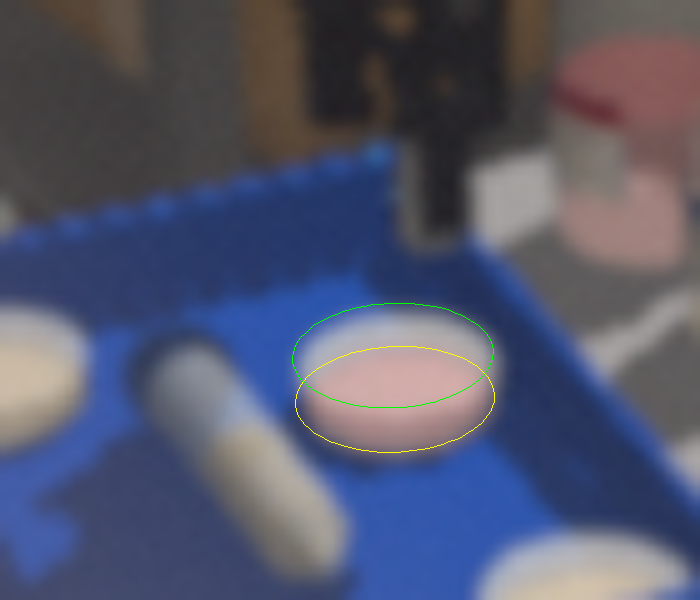

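View pics/f4t.png

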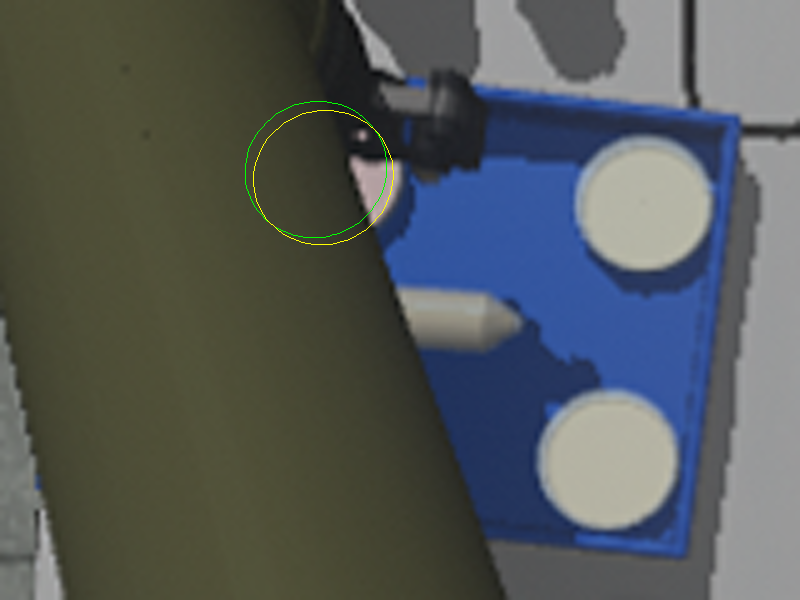

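```bash
python3 look.py .573 .256 f5; python3 -c "
from h import *
print(TX@(np.array([.573,.256])-TC),TY@(np.array([.573,.256])-TC))"
```

```text
0.058495999999999944 0.04688
```

View pics/f5s.png

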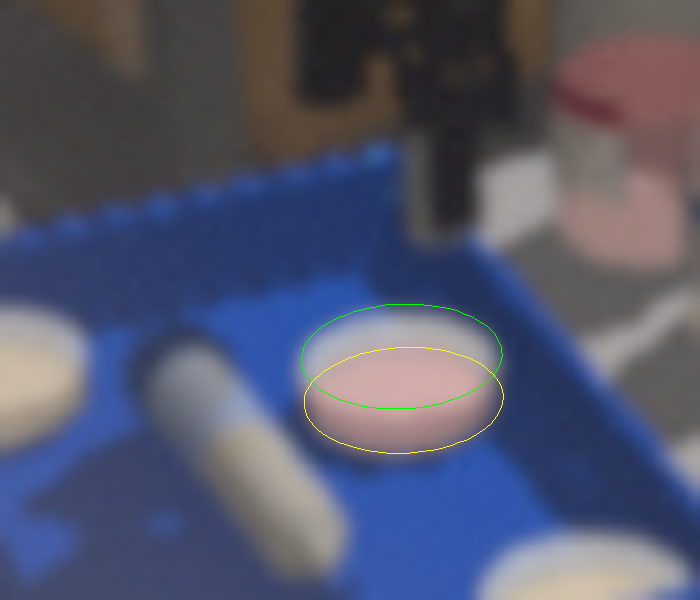

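View pics/f5t.png

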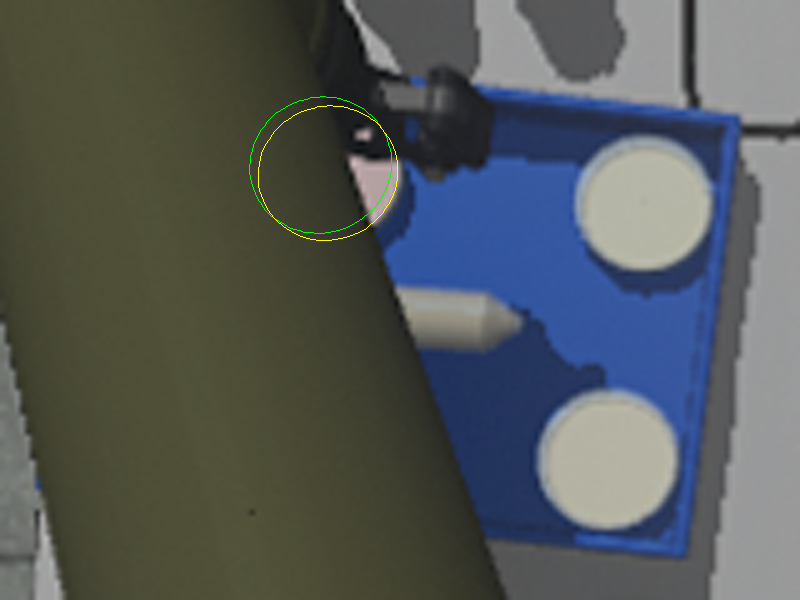

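```bash
python3 - <<'E'
from h import *
print(read_state()["eef_pos"],read_state()["gripper_width"],delta(*tgt([.5725,.255,.06],TY)))
E
```

```text
[0.56441721 0.23820766 0.0963169 ] 0.0852968436780325 (array([36.3, 17.7,  5.9]), array([-0.   , -0.001,  0.001]))
```

Request:
play_rows([
  [[0,18,6],[0,0,0],0],
  [[20,18,6],[0,0,0],0],
  [[36,18,6],[0,0,0],0],
  [[36,18,6],[0,0,0],0],
  [[36,18,6],[0,0,0],0],
])

```text
time: 13.7
eef_pos: [0.5723, 0.255, 0.0601]
ee_rot: [0.1, 1.571, -0.102]
contact_force: [-0.8, -0.7, -0.2]
gripper_width: 0.0857
```

```bash
python3 - <<'E'
from h import *
print(read_state()["eef_pos"],delta(*tgt([.5725,.255,.014],TY)))
E
python3 look.py .5725 .255 f6
```

```text
[0.57227134 0.25500272 0.06013076] (array([46.1,  0.1,  0.3]), array([-0.001, -0.002,  0.002]))
```

View pics/f6s.png

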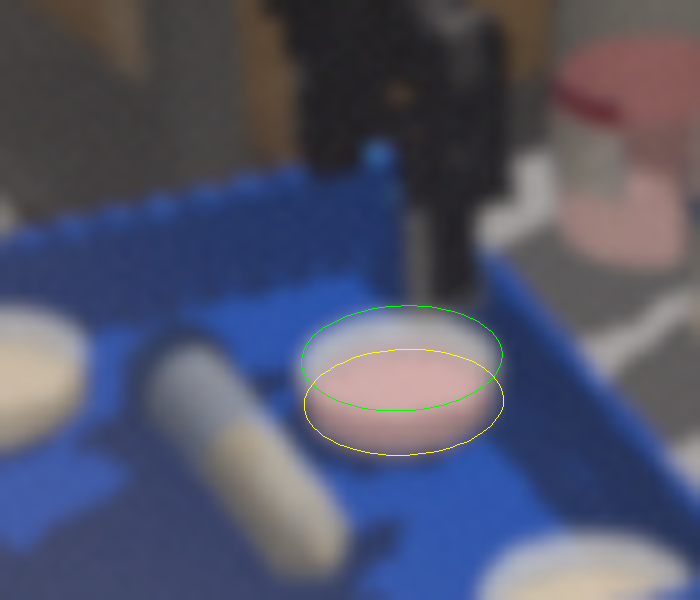

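Request:
play_rows([
  [[15,0,0],[0,0,0],0],
  [[30,0,0],[0,0,0],0],
  [[38,0,0],[0,0,0],0],
  [[38,0,0],[0,0,0],0],
])

```text
time: 14.13
eef_pos: [0.5723, 0.2551, 0.0223]
ee_rot: [0.1, 1.57, -0.102]
contact_force: [-0.3, 0.0, 0.1]
gripper_width: 0.0856
```

```bash
python3 look.py .5725 .255 f7
```

```text
(no output)
```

View pics/f7s.png

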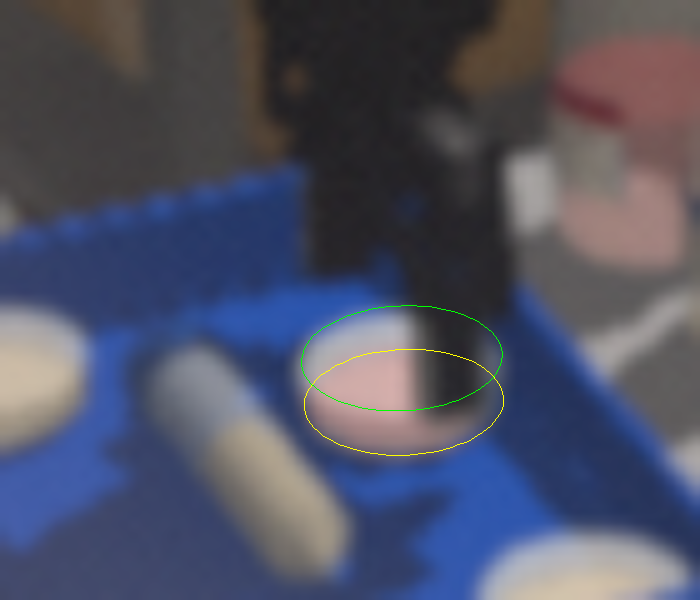

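Request:
play_rows([
  [[4,0,0],[0,0,0],0],
  [[8,0,0],[0,0,0],0],
  [[8,0,0],[0,0,0],0],
  [[8,0,0],[0,0,0],0.25],
  [[8,0,0],[0,0,0],0.35],
  [[8,0,0],[0,0,0],0.5],
  [[8,0,0],[0,0,0],0.7],
  [[8,0,0],[0,0,0],1],
], grip_force=20)

```text
time: 14.9
eef_pos: [0.5736, 0.2557, 0.0158]
ee_rot: [0.101, 1.568, -0.101]
contact_force: [-0.5, 0.1, 2.6]
gripper_width: 0.0607
```

Request:
play_rows([
  [[0,0,0],[0,0,0],1],
  [[0,0,0],[0,0,0],1],
  [[-2,0,0],[0,0,0],1],
  [[-5,0,0],[0,0,0],1],
  [[-10,0,0],[0,0,0],1],
  [[-10,0,0],[0,0,0],1],
])

```text
time: 15.4
eef_pos: [0.5737, 0.2558, 0.0262]
ee_rot: [0.102, 1.567, -0.101]
contact_force: [0.2, 0.5, 0.2]
gripper_width: 0.0608
```

```bash
python3 look.py .5725 .255 f8
```

```text
(no output)
```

View pics/f8s.png

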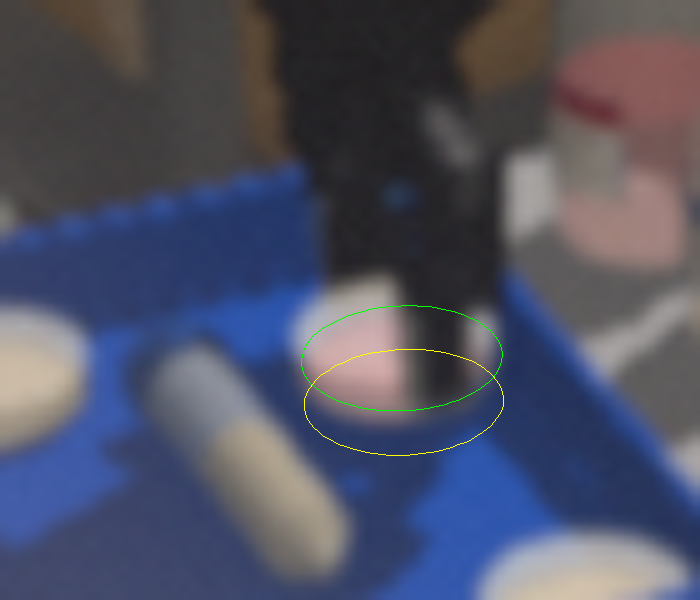

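Request:
play_rows([
  [[-5,0,0],[0,0,0],1],
  [[-15,0,0],[0,0,0],1],
  [[-30,0,0],[0,0,0],1],
  [[-50,0,0],[0,0,0],1],
  [[-70,0,0],[0,0,0],1],
  [[-90,0,0],[0,0,0],1],
  [[-105,0,0],[0,0,0],1],
  [[-110,0,0],[0,0,0],1],
])

```text
time: 16.17
eef_pos: [0.5749, 0.2563, 0.1394]
ee_rot: [0.103, 1.563, -0.099]
contact_force: [1.3, 1.3, 0.0]
gripper_width: 0.0603
```

```bash
python3 - <<'E'
from h import *
s=get_image("scene");p=read_state()["eef_pos"];u=proj(s,p).astype(int);print(p,u)
x0,y0=u-[35,30];ov(s,x0,y0,x0+70,y0+60,10,"g1.png",[(p[0],p[1],p[2]-.01,.031,(0,255,0))]);
t=get_image("top");crop(t,105,165,265,285,5,"g1t.png")
E
```

```text
[0.5747759  0.25627043 0.13892757] [253 140]
```

View pics/g1.png

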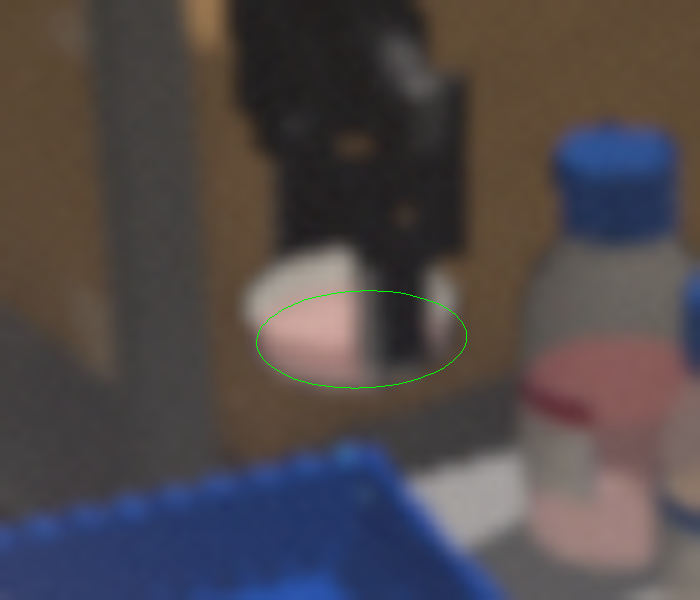

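View pics/g1t.png

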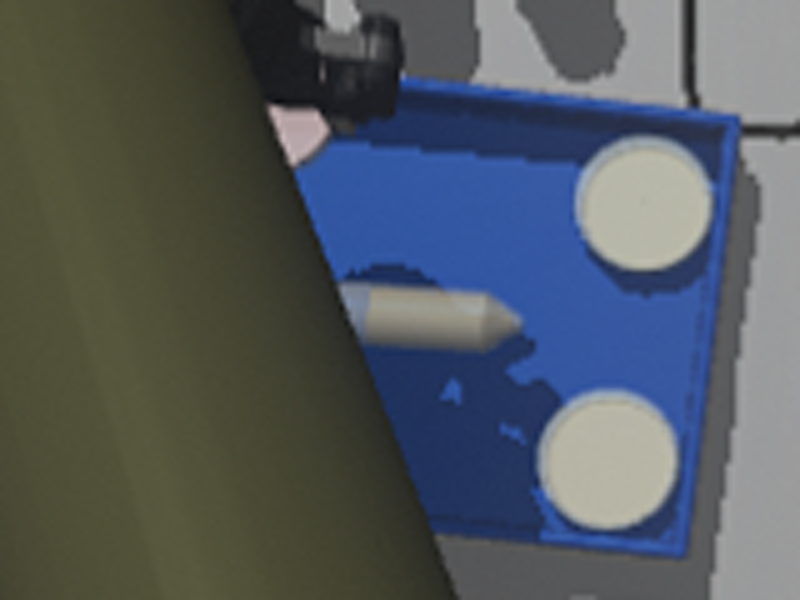

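```bash
python3 - <<'E'
from h import *
s=read_state();print(R.from_rotvec(s["ee_rot"]).as_matrix().round(3))
print(delta(*tgt([.5749,.256,.24],TY)),delta(*tgt([.466,-.256,.24],TY)))
E
```

```text
[[ 0.003  0.128  0.992]
 [ 0.001  0.992 -0.128]
 [-1.     0.002  0.003]]
(array([-102.9,    0.4,    1.1]), array([-0.   ,  0.003, -0.002])) (array([-103.9, -521.4,  -41.1]), array([-0.   ,  0.003, -0.002]))
```

Request:
play_rows([
  [[-15,0,0],[0,0,0],1],
  [[-40,0,0],[0,0,0],1],
  [[-70,-10,0],[0,0,0],1],
  [[-95,-30,-3],[0,0,0],1],
  [[-104,-60,-6],[0,0,0],1],
  [[-104,-95,-9],[0,0,0],1],
  [[-104,-130,-12],[0,0,0],1],
  [[-104,-165,-15],[0,0,0],1],
])

```text
time: 16.93
eef_pos: [0.536, 0.0924, 0.2382]
ee_rot: [0.1, 1.57, -0.101]
contact_force: [0.2, -1.1, -0.5]
gripper_width: 0.0608
```

Request:
play_rows([
  [[0,-35,-3],[0,0,0],1],
  [[0,-70,-6],[0,0,0],1],
  [[0,-105,-9],[0,0,0],1],
  [[0,-140,-12],[0,0,0],1],
  [[0,-175,-15],[0,0,0],1],
  [[0,-210,-18],[0,0,0],1],
  [[0,-245,-20],[0,0,0],1],
  [[0,-275,-22],[0,0,0],1],
])

```text
time: 17.6
eef_pos: [0.4784, -0.1784, 0.2382]
ee_rot: [0.102, 1.57, -0.102]
contact_force: [0.2, -0.0, 0.1]
gripper_width: 0.0605
```

Request:
play_rows([
  [[0,-25,-1],[0,0,0],1],
  [[0,-45,-2],[0,0,0],1],
  [[0,-60,-3],[0,0,0],1],
  [[0,-70,-4],[0,0,0],1],
  [[0,-75,-4],[0,0,0],1],
  [[0,-75,-4],[0,0,0],1],
  [[0,-75,-4],[0,0,0],1],
])

```text
time: 18.18
eef_pos: [0.4665, -0.2489, 0.2388]
ee_rot: [0.101, 1.569, -0.1]
contact_force: [0.5, 0.2, -0.4]
gripper_width: 0.0606
```

```bash
python3 - <<'E'
from h import *
print(delta(*tgt([.466,-.256,.12],TY)))
s=get_image("scene");crop(s,230,120,430,270,4,"k1.png");t=get_image("top");crop(t,320,120,480,280,4,"k1t.png")
E
```

```text
(array([118.8,  -7.2,   0.5]), array([ 0.   , -0.001, -0.001]))
```

View pics/k1.png

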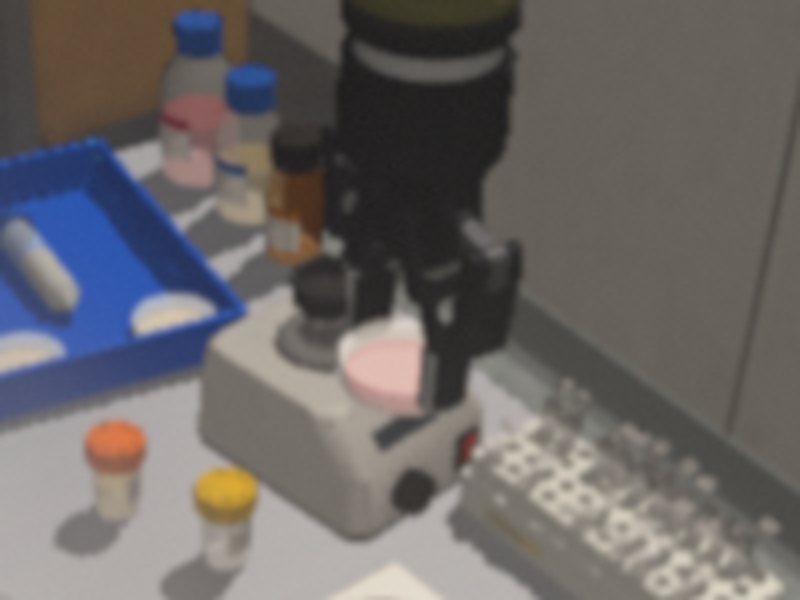

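View pics/k1t.png

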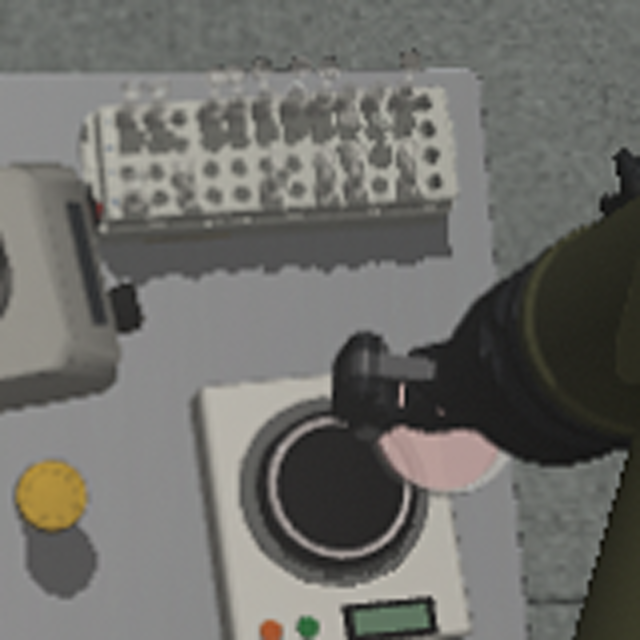

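Request:
play_rows([
  [[20,-3,0],[0,0,0],1],
  [[50,-7,0],[0,0,0],1],
  [[80,-7,0],[0,0,0],1],
  [[110,-7,0],[0,0,0],1],
  [[135,-7,0],[0,0,0],1],
  [[145,-7,0],[0,0,0],1],
  [[145,-7,0],[0,0,0],1],
  [[145,-7,0],[0,0,0],1],
])

```text
time: 18.95
eef_pos: [0.4661, -0.2565, 0.0949]
ee_rot: [0.1, 1.568, -0.1]
contact_force: [0.8, 0.0, 0.3]
gripper_width: 0.0605
```

```bash
cat > k.py <<'E'
import sys
from h import *
n=sys.argv[1];ox,oy,bz=[float(a)/1000 for a in sys.argv[2:5]]
s=get_image("scene");t=get_image("top");p=read_state()["eef_pos"];print(p)
x,y=p[0]+ox,p[1]+oy;zb=p[2]+bz
C=[(x,y,zb,.031,(0,255,255)),(x,y,zb+.016,.031,(0,255,0)),(.463,-.256,.051,.0385,(255,0,255))]
ov(s,280,230,380,310,7,n+"s.png",C);ov(t,360,180,450,270,7,n+"t.png",C)
E
python3 k.py k2 -4 0 -11
```

```text
[ 0.46698476 -0.2572442   0.09618657]
```

View pics/k2s.png

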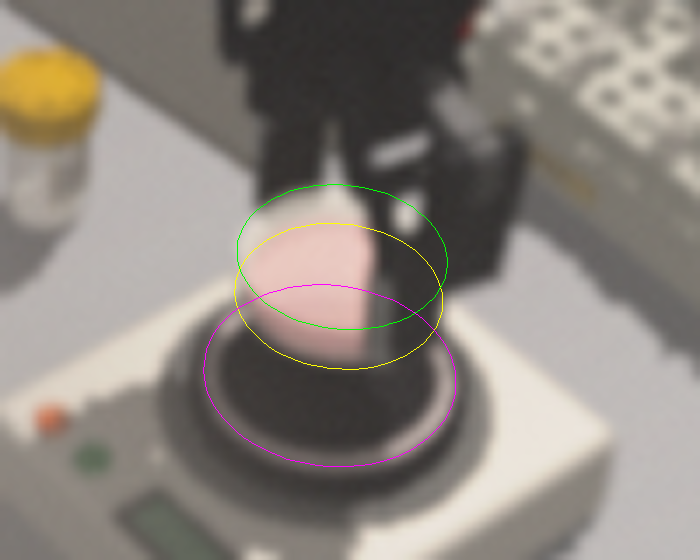

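View pics/k2t.png

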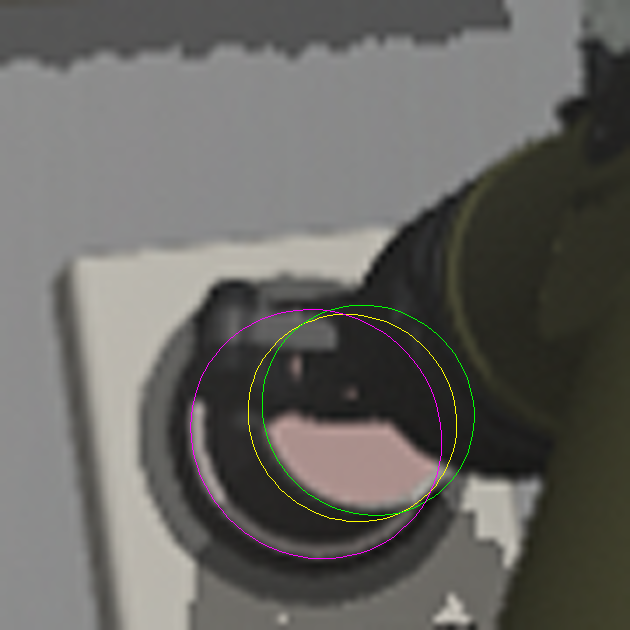

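Request:
play_rows([
  [[15,1,-1.5],[0,0,0],1],
  [[25,1,-1.5],[0,0,0],1],
  [[28,1,-1.5],[0,0,0],1],
  [[28,1,-1.5],[0,0,0],1],
  [[28,1,-1.5],[0,0,0],1],
])

```text
time: 19.47
eef_pos: [0.4644, -0.2558, 0.0668]
ee_rot: [0.101, 1.568, -0.101]
contact_force: [-0.2, 0.5, 0.0]
gripper_width: 0.0605
```

```bash
python3 k.py k3 -2.5 0 -9
```

```text
[ 0.46467973 -0.25597248  0.06701955]
```

View pics/k3s.png

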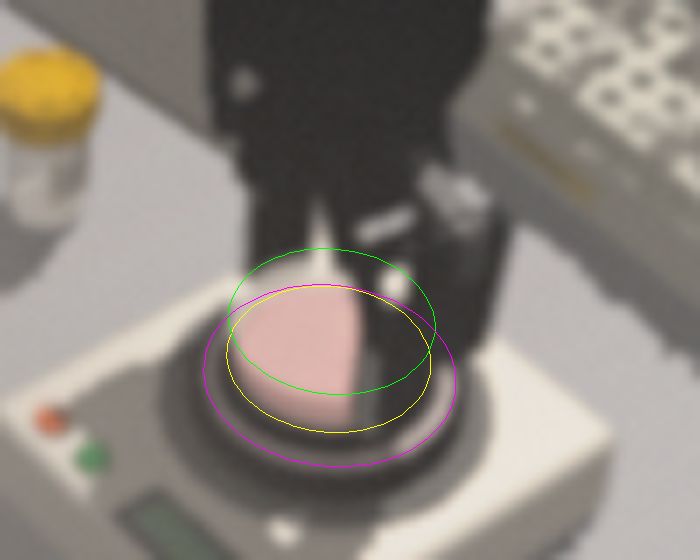

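View pics/k3t.png

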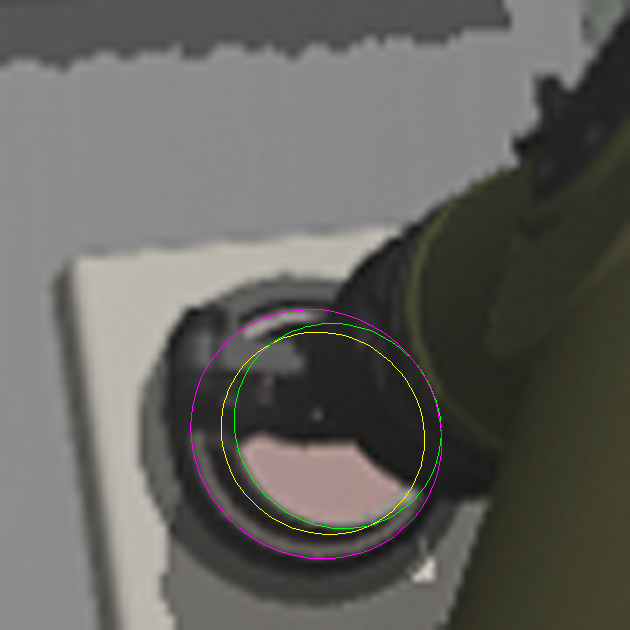

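Request:
play_rows([
  [[1,0,0],[0,0,0],1],
  [[2,0,0],[0,0,0],1],
  [[3,0,0],[0,0,0],1],
  [[4,0,0],[0,0,0],1],
  [[4,0,0],[0,0,0],1],
])

```text
time: 19.98
eef_pos: [0.464, -0.2556, 0.0621]
ee_rot: [0.101, 1.569, -0.101]
contact_force: [0.2, 0.6, -1.2]
gripper_width: 0.0606
```

Request:
play_rows([
  [[0.5,0,0],[0,0,0],1],
  [[1,0,0],[0,0,0],1],
  [[1.5,0,0],[0,0,0],1],
  [[1.5,0,0],[0,0,0],1],
])

```text
time: 20.32
eef_pos: [0.464, -0.2556, 0.0607]
ee_rot: [0.101, 1.569, -0.101]
contact_force: [0.2, 0.6, -0.2]
gripper_width: 0.0606
```

Request:
play_rows([
  [[0.5,0,0],[0,0,0],1],
  [[1,0,0],[0,0,0],1],
  [[1,0,0],[0,0,0],1],
])

```text
time: 20.57
eef_pos: [0.4641, -0.2556, 0.0597]
ee_rot: [0.101, 1.568, -0.101]
contact_force: [-0.3, 0.1, -0.9]
gripper_width: 0.0604
```

```bash
python3 k.py k4 -2 0 -10.5
```

```text
[ 0.46413949 -0.25564774  0.05977659]
```

View pics/k4s.png

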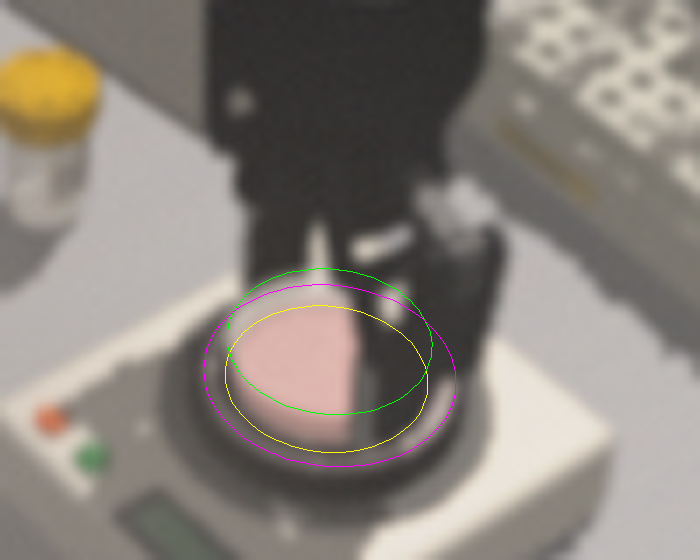

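View pics/k4t.png

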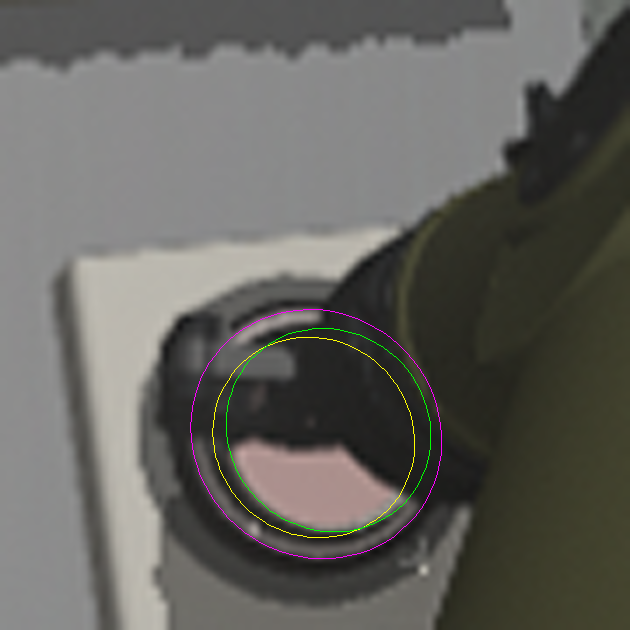

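Request:
play_rows([
  [[0.5,0,0],[0,0,0],1],
  [[1,0,0],[0,0,0],1],
  [[1.5,0,0],[0,0,0],1],
  [[1.5,0,0],[0,0,0],1],
])

```text
time: 21.0
eef_pos: [0.4642, -0.2557, 0.0586]
ee_rot: [0.101, 1.568, -0.101]
contact_force: [-1.5, 0.5, 2.5]
gripper_width: 0.061
```

Request:
play_rows([
  [[0.5,0,0],[0,0,0],1],
  [[1,0,0],[0,0,0],1],
  [[1,0,0],[0,0,0],1],
])

```text
time: 21.25
eef_pos: [0.4642, -0.2557, 0.0574]
ee_rot: [0.101, 1.568, -0.101]
contact_force: [-1.6, 0.9, 5.5]
gripper_width: 0.0612
```

Request:
play_rows([
  [[-0.7,0,0],[0,0,0],1],
  [[-1,0,0],[0,0,0],0.4],
  [[-1,0,0],[0,0,0],0.25],
  [[-1,0,0],[0,0,0],0.1],
  [[-1,0,0],[0,0,0],0],
  [[-1,0,0],[0,0,0],0],
  [[-1,0,0],[0,0,0],0],
])

```text
time: 21.83
eef_pos: [0.4641, -0.2557, 0.0582]
ee_rot: [0.101, 1.568, -0.101]
contact_force: [0.6, -0.3, -0.2]
gripper_width: 0.0855
```

```bash
cat > q.py <<'E'
import sys
from h import *
n=sys.argv[1];x,y,zb=[float(a) for a in sys.argv[2:5]]
s=get_image("scene");t=get_image("top")
C=[(x,y,zb,.031,(0,255,255)),(x,y,zb+.016,.031,(0,255,0)),(.463,-.256,zb+.003,.0385,(255,0,255))]
ov(s,280,230,380,310,7,n+"s.png",C);ov(t,360,180,450,270,7,n+"t.png",C)
E
python3 q.py q1 .463 -.256 .048
```

```text
(no output)
```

View pics/q1s.png

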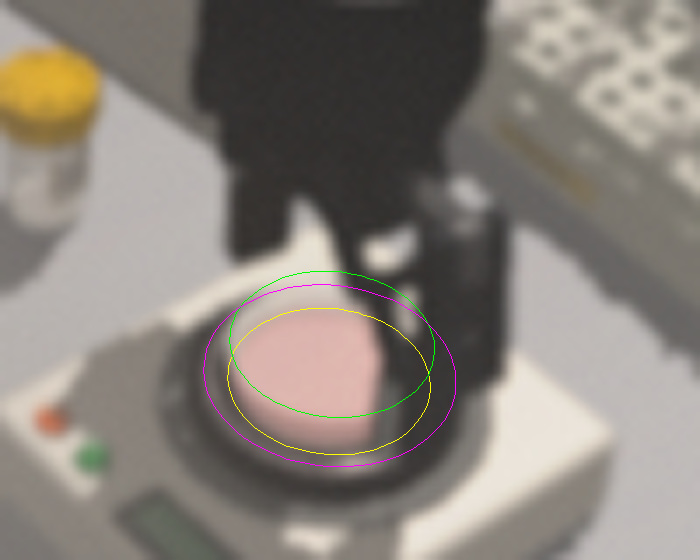

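View pics/q1t.png

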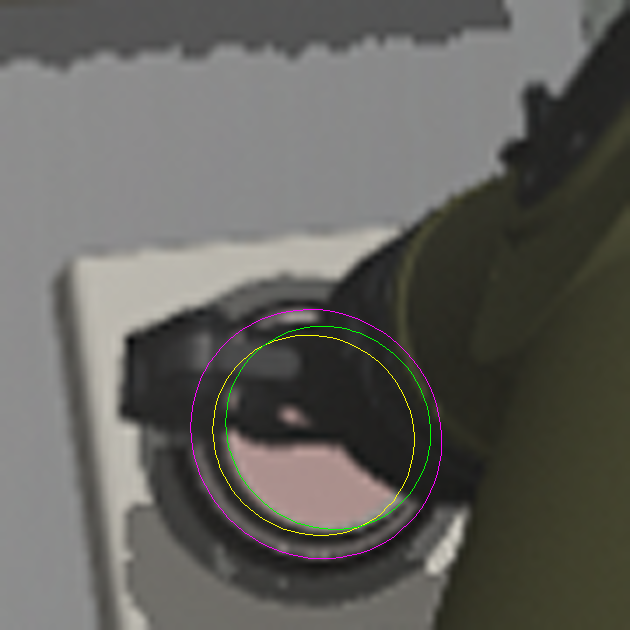

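Request:
play_rows([
  [[-10,0,0],[0,0,0],0],
  [[-30,0,0],[0,0,0],0],
  [[-60,0,0],[0,0,0],0.5],
  [[-70,0,0],[0,0,0],1],
  [[-70,0,0],[0,0,0],1],
  [[-70,0,0],[0,0,0],1],
  [[-70,0,0],[0,0,0],1],
  [[-70,0,0],[0,0,0],1],
])

```text
time: 22.6
eef_pos: [0.4632, -0.2552, 0.127]
ee_rot: [0.102, 1.571, -0.101]
contact_force: [-0.3, 0.3, -1.1]
gripper_width: 0.0124
```

```bash
python3 q.py q2 .463 -.256 .048;python3 -c "
from h import *
print(delta(*tgt([.463,-.256,.085],TY)))"
```

```text
(array([42.2, -0.7, -0.2]), array([-0.   , -0.002, -0.   ]))
```

View pics/q2s.png

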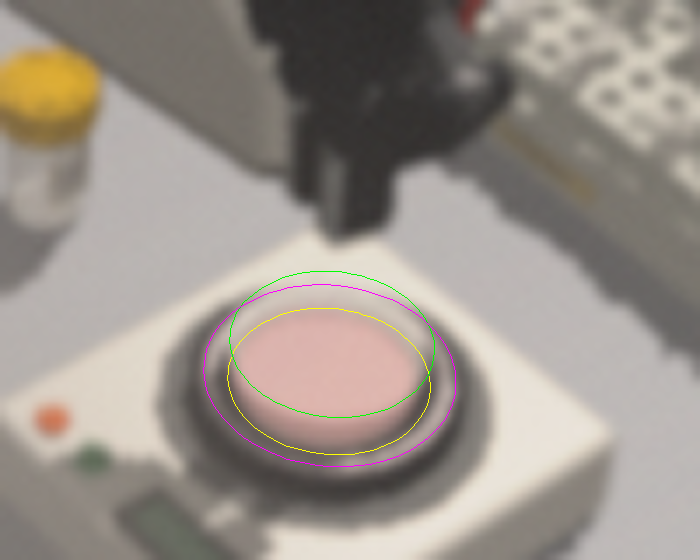

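View pics/q2t.png

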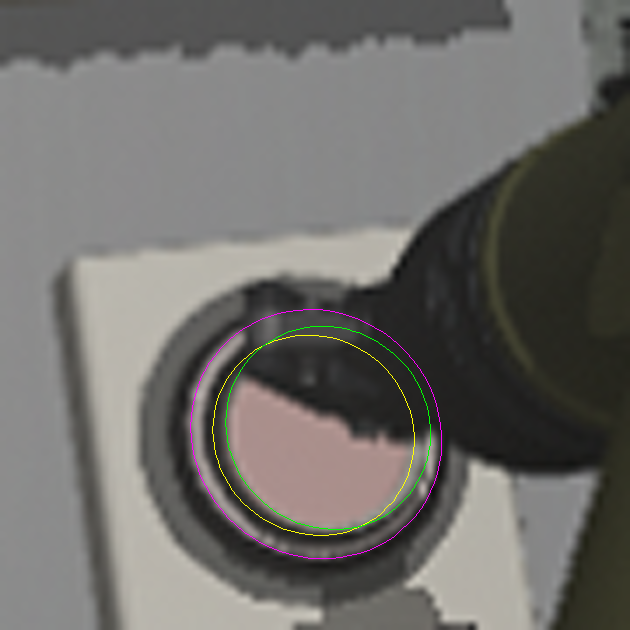

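Request:
play_rows([
  [[10,-0.7,0],[0,0,0],1],
  [[30,-0.7,0],[0,0,0],1],
  [[42,-0.7,0],[0,0,0],1],
  [[47,-0.7,0],[0,0,0],1],
  [[49,-0.7,0],[0,0,0],1],
  [[51,-0.7,0],[0,0,0],1],
  [[52,-0.7,0],[0,0,0],1],
  [[53,-0.7,0],[0,0,0],1],
])

```text
time: 23.37
eef_pos: [0.4645, -0.2566, 0.0758]
ee_rot: [0.101, 1.567, -0.101]
contact_force: [0.3, 0.0, -0.3]
gripper_width: -0.0002
```

Request:
play_rows([
  [[1,0,0],[0,0,0],1],
  [[2,0,0],[0,0,0],1],
  [[3,0,0],[0,0,0],1],
  [[4,0,0],[0,0,0],1],
  [[4,0,0],[0,0,0],1],
])

```text
time: 23.78
eef_pos: [0.4643, -0.2564, 0.0717]
ee_rot: [0.101, 1.568, -0.101]
contact_force: [-0.1, 0.8, 4.2]
gripper_width: 0.0
```

Request:
play_rows([
  [[1,0,0],[0,0,0],1],
  [[2,0,0],[0,0,0],1],
  [[3,0,0],[0,0,0],1],
  [[4,0,0],[0,0,0],1],
  [[4,0,0],[0,0,0],1],
])

```text
time: 24.2
eef_pos: [0.4643, -0.2565, 0.0673]
ee_rot: [0.101, 1.568, -0.101]
contact_force: [0.8, -0.0, 3.2]
gripper_width: -0.0
```

Request:
play_rows([
  [[0.7,0,0],[0,0,0],1],
  [[1.4,0,0],[0,0,0],1],
  [[2,0,0],[0,0,0],1],
  [[2,0,0],[0,0,0],1],
])

```text
time: 24.53
eef_pos: [0.4643, -0.2565, 0.0668]
ee_rot: [0.102, 1.568, -0.101]
contact_force: [-3.8, 2.4, 14.3]
gripper_width: -0.0002
```

Request:
play_rows([
  [[1,0,0],[0,0,0],1],
  [[1,0,0],[0,0,0],1],
  [[1,0,0],[0,0,0],1],
])

```text
time: 24.78
eef_pos: [0.4644, -0.2565, 0.0667]
ee_rot: [0.102, 1.568, -0.1]
contact_force: [-6.8, 2.9, 22.7]
gripper_width: -0.0001
```

Request:
play_rows([
  [[-2,0,0],[0,0,0],1],
  [[-5,0,0],[0,0,0],1],
  [[-15,0,0],[0,0,0],1],
  [[-40,0,0],[0,0,0],1],
  [[-80,0,0],[0,0,0],1],
  [[-120,0,0],[0,0,0],1],
  [[-140,0,0],[0,0,0],1],
  [[-150,0,0],[0,0,0],1],
])

```text
time: 25.45
eef_pos: [0.4655, -0.2573, 0.2182]
ee_rot: [0.1, 1.563, -0.102]
contact_force: [0.1, -0.3, -0.7]
gripper_width: 0.0
```

Request:
play_rows([
  [[0,30,10],[0,0,0],1],
  [[0,60,25],[0,0,0],1],
  [[0,90,40],[0,0,0],1],
  [[0,120,50],[0,0,0],1],
  [[0,130,50],[0,0,0],1],
  [[0,130,50],[0,0,0],1],
])

```text
time: 25.95
eef_pos: [0.5305, -0.1297, 0.2126]
ee_rot: [0.097, 1.572, -0.095]
contact_force: [-0.4, -0.6, -0.3]
gripper_width: -0.0
```

```bash
python3 q.py q3 .463 -.256 .040; python3 - <<'E'
from h import *
s=get_image("scene");t=get_image("top")
cv2.imwrite("pics/e1.png",s["color"][:,:,::-1]);cv2.imwrite("pics/e2.png",t["color"][:,:,::-1])
E
```

```text
(no output)
```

View pics/q3s.png

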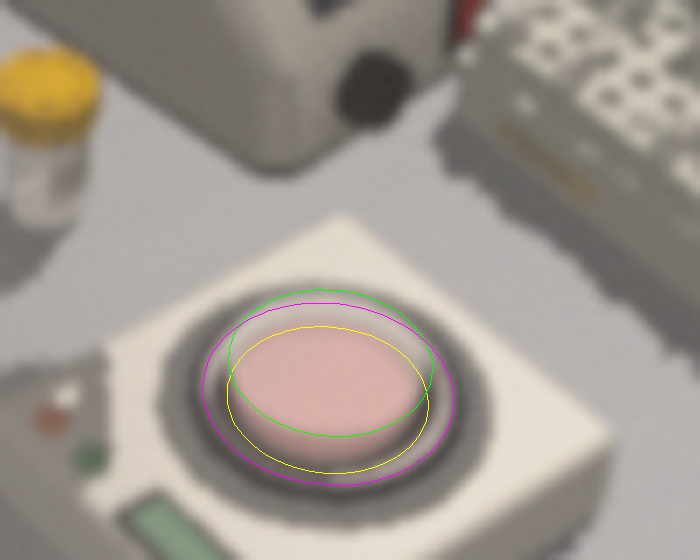

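View pics/q3t.png

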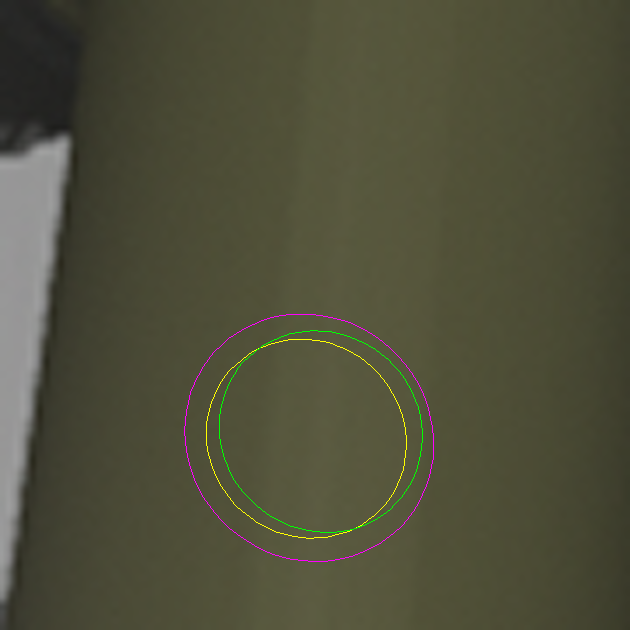

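View pics/e1.png

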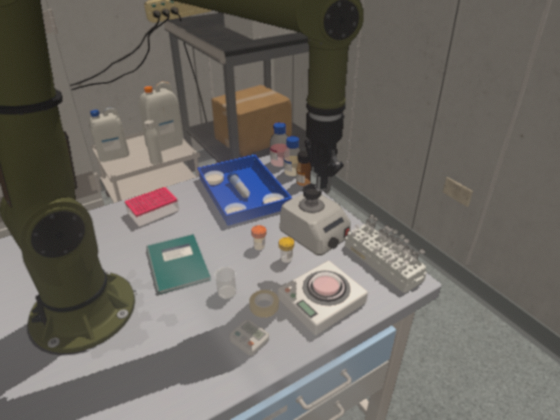

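View pics/e2.png

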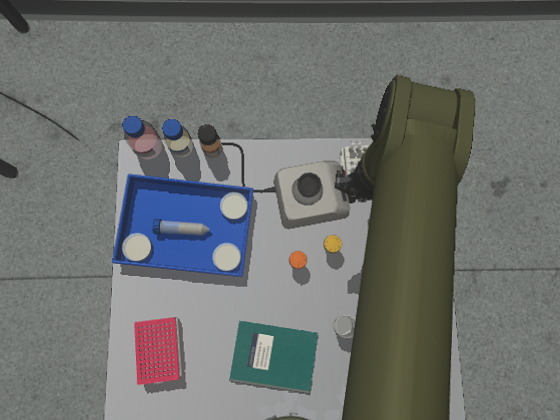

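Request:
play_rows([
  [[0,0,0],[0,0,0],1],
  [[0,0,0],[0,0,0],1],
  [[0,0,0],[0,0,0],1],
  [[0,0,0],[0,0,0],1],
])

```text
time: 26.48
eef_pos: [0.5302, -0.1345, 0.2144]
ee_rot: [0.102, 1.568, -0.102]
contact_force: [-0.3, -0.6, 0.5]
gripper_width: -0.0004
```

```bash
python3 - <<'E'
from workcell import *
print(hand_in())
E
```

```text
the job is handed in; nothing more can be done
None
```

I handed the job in at 26.5 s of the 72 s allowed, and as far as I can tell the task is done; no verdict was reported.

**What I did:**
- I dragged the pink dish out of its corner with the closed fingertips, then gripped it at 20 N and lifted it over the rim.
- I set it in the ring on the carrier plate and pressed on it until it stopped.

**Pressing forces:** The final press reached about 23 N. One approach during the drag reached about 24 N vertical (28 N in total), above the 5 to 15 N suggested but well below the 70 N limit.

**Last checks:**
- **Plate:** The fingertip stopped at a height of about 56 mm while the force rose. That puts the plate at about 40 mm, its bottom stop, and the ring outline in the scene picture matches that height.
- **Dish:** It looks centred and flat in the ring.
- **Other dishes and cups:** The three pale dishes lie in the tray and both cups look unmoved.
- **Arm:** It was standing clear of everything.

**What did not go cleanly:**
- The first, faster drag mostly slipped on the dish, so I repeated it more slowly.
- In the scene picture the dish seemed a few mm higher than the touch measurements say. I put this down to its clear bottom rim being hard to see against the black plate.
- The arm blocked the final top view of the counter, so the last check on centring comes from the scene camera alone. A top view just before the press, partly blocked by the gripper, agreed with it.

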